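Charge the hand press with regrind and hold it at the third click

ROBOT

A 6-joint arm with a two-finger parallel gripper is mounted at the origin on the work surface. World frame = base frame: x ahead of the robot, y to its left, z up, the work surface at z = 0. Lengths are in m, angles in rad, forces in N, time in s.
With the tool pointing down it reaches from about 0.35 to 0.975 m from the base axis. Payload 17.4 kg.
Tool frame: the origin (TCP) lies between the finger pads; the fingertips stand 17 mm ahead of it and the grasp point (between the pads) lies 2 mm behind it; z points along the fingers, y is the line along which they close (so a half turn about z gives the same grasp; the last joint's range is limited). The gripper opens to 85 mm and grips with 20 to 120 N. Pads are 22 mm wide; open, the fingers measure 114 mm over their backs; the gripper's body (76 mm by 85 mm) begins 54 mm behind the grasp point. The pads swing forward as they close: fully open they stand 13 mm farther back than shut.
Start: joints at [1.085, 0.116, 1.442, -0, 1.584, -0.038], TCP at [0.292, 0.608, 0.248] pointing down, gripper open.
Joint ranges: [-2.83, 2.83], [-0.83, 2.19], [0.07, 2.5], [-1.14, 4.28], [0.01, 3], [-2.97, 2.97]. Speed limits (rad/s): [1.89, 1.89, 2.22, 3.14, 3.14, 3.14].

INTERFACE

Orientations are given as a unit quaternion [w, x, y, z].
In Python, from cell import r gives the robot as it stands.
- The arm moves only by the tool play_rows, never from a script. Its argument "commands" is a list of rows, each an object with "claw": the gripper's target within -1 to 1 (fully open at 1, half-way at 0, shut at -1); "travel": the shift along the tool's x, y, z in mm, a list of three; "twist": the turn about the tool's z in degrees. In form: [{"claw": claw, "travel": [x, y, z], "twist": twist}, ...]. A call has 1 to 12 rows; each row shifts and turns the commanded pose from where the row before left it, along the tool's axes as they then stand; what a row does not reach is not made up. A row lasts 1/10 s, in which the tool goes at most 50 mm and 8.59 degrees, less where a joint would pass 70% of its speed; a pose out of reach is approached as far as the arm can. A call is refused whole if a number of a shift passes 50 or a number of a turn 8.59, either way. A call with a gripper value outside its range is refused whole. The fingers move at their own pace and stop on an object; "newtons" is the grip in N (left out, the last holds). Time passes only in rows, so rows that do not move let the fingers close. It gives the time, the measured TCP pose, the force, the opening and the grip force at its end, in the units of the state.
- r.read_state(): the state, without advancing time (a new reading comes with each control period).
- r.capture(name): name is "scene" or "side" or "wrist"; returns a dict with "img" (384x512x3 uint8, red, green, blue), "fov_y" (degrees; the focal length in pixels is half the picture's height over the tangent of half this angle, whatever the lens; pixels are square), "cx", "cy" (the principal point, pixels), "camera_from_world" (4x4, takes a point from world to camera coordinates). Camera axes: x right, y down, z forward; pixel columns grow to the right and rows downward; lengths in m; the calibration is good to about 2 mm. A picture is of the moment at which its call begins. There is no depth.
- r.job_done(): hands the job in; it is judged then, once.
Trained networks look in a picture, given as the dict that the camera call returned (one of the last four; its "shot" number tells which), for a name from the list of things; names that differ only in an ending like _2 or _b are one class to them, and where a whole thing is asked for, a point or a joint stands for the part that bears it (a point fixed in the world has none). Each returns a list of dicts, best first, with "conf" (0 to 1); they miss things now and then, are a little off and sometimes report something else, mostly with a low value. They report only what shows in the picture. A call takes as long as a camera call. They do not tell look-alikes from the thing itself.
- r.masks_of(name, picture): "region" (384x512 bool, what is visible of it) and "uv" ([column, row] in pixels, amid what is visible of it).
The state is a dict: "time_s": time; "qpos": joint angles; "dq": joint speeds; "joint_efforts": joint torques, N m; "eef_pos": TCP position; "eef_rot": TCP orientation; "force": force on the tool from outside, world axes, zero at the start; "ft_torque": the same for the moment, N m; "opening": opening from 0.0 (shut) to 1.0 (fully open); "grip_force": force on a finger pad.
Only numpy, scipy, OpenCV 4.12 (cv2) and the standard library are available. Lean on these libraries where they do the work, as an engineer would, in place of code of your own. Each camera call takes 0.05 s, during which the arm holds its last target. There are 200 camera calls.

TASK

Charge the hand press: with the scoop, and without touching the lumps with the fingers, carry plastic lumps from the tray and tip at least three of them into the mould of the press while its lever is up, then set the scoop back down upright. Then take the ball of the press lever and pull it down three clicks of its ratchet, counted from where the lever stands, and do not go on to a fourth. Finish still holding the ball at the third click (the spring lifts the lever if it is let go), with the other things on the bench left where they are.

Things in the scene. Friction and masses are not known exactly. Their poses are not given: they have to be found in the camera images.
- tray: sheet-aluminium tray, fixed, 200 mm deep (its x), 160 mm wide (its y), floor 3 mm thick, walls 35 mm high and 3 mm thick at the back (+x) and both sides, front (-x) open. Origin under the middle of its floor, on the bench; z up. Inner face of the back wall at x = +97 mm. The lumps lie on its back half, within 30 mm of its centre line.
- scoop: small steel scoop with a wooden handle, 90 g, standing on the tray's front half, lip towards the tray's back wall within about 0.2 rad. Origin under the middle of its flat bottom; +x towards the open lip, z up. Bowl 84 mm long (x from -42 to +42 mm), 70 mm wide, sheet 2 mm thick; side walls 30 mm high, 16 mm near the lip; back wall 34 mm high.
- scoop_grip (a point): middle of the scoop's straight wooden handle, in the scoop's frame at x = -90 mm, z = +34 mm. The handle is 18 mm wide (along y), 14 mm high and runs from x = -42 to -150 mm.
- scoop_lip (a point): middle of the scoop's front edge, at its underside (scoop frame x = +42 mm, z = 0); same axes as the scoop.
- lump0: black regrind plastic lump with white flecks, slippery, a rounded pebble 16 mm across and 12 mm high sloping in to small flats 5 mm across on its two faces, 12 g; origin at the centre of one flat (the underside at the start).
- lump1: black regrind plastic lump with white flecks, slippery, a rounded pebble 16 mm across and 12 mm high sloping in to small flats 5 mm across on its two faces, 12 g; origin at the centre of one flat (the underside at the start).
- lump2: black regrind plastic lump with white flecks, slippery, a rounded pebble 16 mm across and 12 mm high sloping in to small flats 5 mm across on its two faces, 12 g; origin at the centre of one flat (the underside at the start).
- lump3: black regrind plastic lump with white flecks, slippery, a rounded pebble 16 mm across and 12 mm high sloping in to small flats 5 mm across on its two faces, 12 g; origin at the centre of one flat (the underside at the start).
- lump4: black regrind plastic lump with white flecks, slippery, a rounded pebble 16 mm across and 12 mm high sloping in to small flats 5 mm across on its two faces, 12 g; origin at the centre of one flat (the underside at the start).
- press: green two-pillar hand press, fixed. Base 200 x 190 x 20 mm; two 22 mm pillars at y = -72 and +72 mm; crosshead 58 mm deep, 178 mm wide, from 165 to 215 mm above the bench; round ram (26 mm, its head 38 mm) rising in the middle to 290 mm. Origin under the middle of the base, z up; front -x; the lever is on its +y side.
- mould_floor (a point): centre of the floor inside the open round steel mould bolted to the press base between the pillars, 27 mm above the bench; axes as the press. Inside 92 mm across, walls 6 mm thick, rim 45 mm above this point. The ram's round platen, 82 mm across and 12 mm thick, stands 56 mm above the rim while the lever is up, and goes down 55 mm per radian of lever.
- press_lever (a joint): angle of the press lever, rad: 0 = up at rest (52 degrees above level, leaning to the front, -x), growing as the ball is pulled down and to the front; stop at 1.7. A spring always lifts it: at the ball it takes about 3.5 N to start, about 6 N just before the first click, about 7 N mean at the third click. It goes back to 0 if let go; the pawl clicks but does not lock.
- lever_ball (a point): centre of the black ball, 32 mm across, that revolves freely (about the press's y) on the end of the lever. The lever is a 13 mm bar in the plane y = +128 mm of the press; the ball moves on an arc of 170 mm radius about point lever_pivot, in the press's x-z plane, from 324 mm above the bench at rest to about 130 mm.
- lever_pivot (a point): point on the lever's turning axis (along the press's y) in the ball's plane, 190 mm above the bench.
- click_bracket: grey bracket on the lever shaft that carries the sprung pawl. It is clamped at a somewhat different angle every time (within 0.12 rad) and stays there. Origin on the shaft axis; axes as the press, turned with the bracket about the lever's axis. Clicks are 0.22 rad of lever apart; the first comes 0.62 to 0.86 rad from rest (0.74 with the bracket unturned).
- pawl_nose (a point): nose of the sprung pawl on top of the toothed wheel that turns with the lever. Felt at the ball: the push grows smoothly from 3.5 to about 6 N until the first click. At each click the pawl drops behind a tooth: the push falls by 3 to 5 N and then at once rises 5 to 8 N as the next tooth meets the pawl; it then eases until the next drop. Going on through the rise leads to the next click.
- heat_gun: hot-air gun with a green barrel 68 mm across, lying on its side; origin under the barrel's middle. Not part of the job.
- blowlamp: gas blowlamp standing on its 72 mm round brown can, 210 mm high; origin under the can. Not part of the job.
- riveter: long-arm hand riveter, 300 mm, green arms and brown grips, lying flat; origin on the bench under it. Not part of the job.
- angle_long: perforated steel angle, 170 x 26 x 26 mm, lying on the bench; origin under its middle. Not part of the job.
- angle_short: perforated steel angle, 110 x 26 x 26 mm, lying on the bench; origin under its middle. Not part of the job.
- cup: white plastic beaker, 84 mm across, 55 mm high; origin under its middle. Not part of the job.
- pliers: pair of pliers, 160 mm, lying flat; origin under the pivot. Not part of the job.
Not all that is in view belongs to the job. What is shaped like the scoop but blue or turquoise is not meant.

How it is judged:
By the outcome, as a careful person would: the job done as asked, in the order asked, and still so for the second after the job is handed in, while the arm keeps its last pose, push and grip.
It also fails if it takes over 72 s, if anything falls off the work surface, if the arm or the gripper's body presses on something with over 40 N, if the wrist force passes 120 N, or if a joint passes its speed limit or range.

## Working session

There is one attempt and no reset: what is moved stays moved. The work goes in short steps, Python scripts to look and compute and a tool call to move; the robot and the scene stay as the last step left them, time stands still between calls to the robot, and variables do not carry over. Pictures are saved under pics/ and viewed, at most 10 in all, crops included, and the job is handed in when it is done.

Besides the shell and the picture viewer there is one more tool, called after "Request:" as name(argument=value, ...), one argument or row to a line, values as JSON. play_rows: Moves the arm, as the interface text tells. Its arguments: {"type":"object","properties":{"commands":{"type":"array"},"newtons":{"type":"number"}},"required":["commands"]}

```bash
mkdir -p pics; ls; cat > h.py <<'E'
import numpy as np, cv2
from cell import r
from scipy.spatial.transform import Rotation as R
def K(c):
    f=c["img"].shape[0]/2/np.tan(np.radians(c["fov_y"])/2); return f,c["cx"],c["cy"]
def ray(c,uv):
    f,cx,cy=K(c); T=np.array(c["camera_from_world"]); Rm=T[:3,:3]; o=-Rm.T@T[:3,3]
    d=Rm.T@np.array([(uv[0]-cx)/f,(uv[1]-cy)/f,1]); return o,d/np.linalg.norm(d)
def atz(c,uv,z):
    o,d=ray(c,uv); return o+d*(z-o[2])/d[2]
def tri(obs):
    A=np.zeros((3,3));b=np.zeros(3)
    for c,uv in obs:
        o,d=ray(c,uv); P=np.eye(3)-np.outer(d,d); A+=P;b+=P@o
    p=np.linalg.solve(A,b); return p,[float(np.linalg.norm((np.eye(3)-np.outer(ray(c,uv)[1],ray(c,uv)[1]))@(p-ray(c,uv)[0]))) for c,uv in obs]
def proj(c,p):
    f,cx,cy=K(c); T=np.array(c["camera_from_world"]); q=T[:3,:3]@np.asarray(p)+T[:3,3]; return np.array([cx+f*q[0]/q[2],cy+f*q[1]/q[2]])
def save(c,n,s=1.5): cv2.imwrite("pics/"+n+".png",cv2.resize(c["img"][:,:,::-1],None,fx=s,fy=s))
E
python3 - <<'E'
from h import *
s=r.read_state(); print(s["eef_pos"],s["eef_rot"],s["force"])
C={n:r.capture(n) for n in("scene","side","wrist")}
im=np.vstack([C["scene"]["img"],C["side"]["img"]])
for n in C:
    save(C[n],"a_"+n)
    T=np.array(C[n]["camera_from_world"]); print(n,C[n]["fov_y"],-T[:3,:3].T@T[:3,3],T[2,:3])
    for t in("tray","scoop","lump0","press","mould_floor","lever_ball","press_lever","scoop_lip","scoop_grip"):
        print(t,[(round(d["conf"],2),np.round(d["uv"]).astype(int).tolist(),int(d["region"].sum())) for d in r.masks_of(t,C[n])][:6])
E
```

```text
pics
[0.29217396 0.6082748  0.24750759] [-1.75596900e-04  2.22028866e-01  9.75039882e-01 -6.16289601e-04] [ 0.35282267  0.35186217 -1.17665755]
scene 56.33022255943295 [ 0.96478296 -0.71606149  1.18817371] [-0.37364205  0.4970323  -0.78316698]
tray [(0.7, [309, 138], 536), (0.68, [266, 248], 1832), (0.55, [174, 254], 178), (0.35, [257, 198], 371)]
scoop [(0.96, [155, 213], 587), (0.89, [243, 234], 625), (0.86, [130, 296], 736), (0.66, [260, 152], 265), (0.33, [203, 290], 388)]
lump0 [(0.74, [322, 197], 3192)]
press [(0.81, [324, 200], 3046)]
mould_floor [(0.68, [320, 200], 3161), (0.4, [323, 138], 265)]
lever_ball [(0.51, [329, 144], 187)]
press_lever [(0.7, [327, 144], 260)]
scoop_lip [(0.66, [130, 297], 698), (0.6, [156, 212], 567), (0.54, [262, 150], 239), (0.23, [265, 248], 1764)]
scoop_grip [(0.79, [159, 211], 571), (0.69, [130, 298], 813), (0.56, [242, 234], 614)]
side 51.42767525378301 [0.09652951 0.94373185 1.24572374] [ 0.27452544 -0.6668068  -0.69282355]
tray [(0.91, [238, 196], 1285)]
scoop [(0.64, [265, 200], 407), (0.59, [328, 154], 275)]
lump0 []
press [(0.72, [200, 234], 2948)]
mould_floor [(0.94, [201, 231], 3050)]
lever_ball [(0.59, [192, 228], 498)]
press_lever [(0.92, [192, 229], 343)]
scoop_lip [(0.77, [323, 151], 315), (0.76, [265, 198], 425), (0.28, [201, 234], 3073)]
scoop_grip [(0.84, [324, 150], 280), (0.64, [268, 198], 403)]
wrist 60.47923552501081 [0.22811433 0.63697376 0.37310198] [ 0.24902372 -0.12083916 -0.96092928]
tray []
scoop [(0.7, [9, 280], 1106)]
lump0 []
press []
mould_floor []
lever_ball []
press_lever []
scoop_lip [(0.95, [7, 280], 1089)]
scoop_grip [(0.97, [10, 278], 1099)]
```

View pics/a_scene.png

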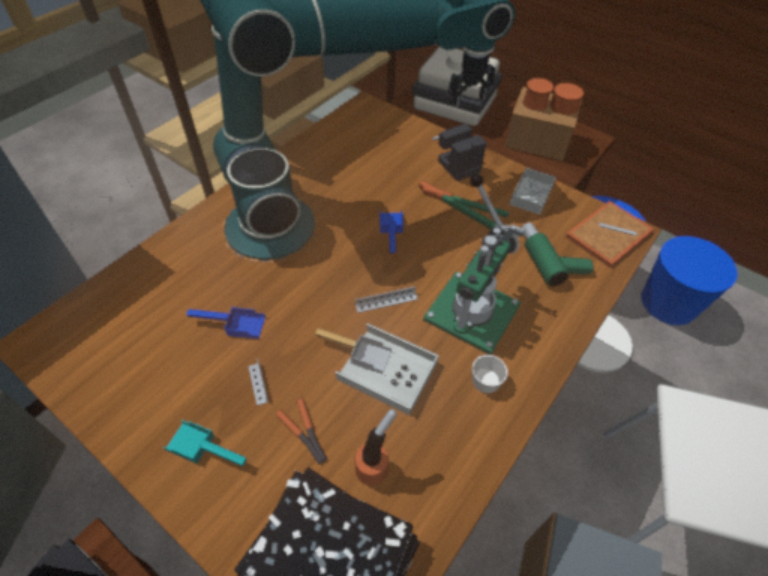

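View pics/a_side.png

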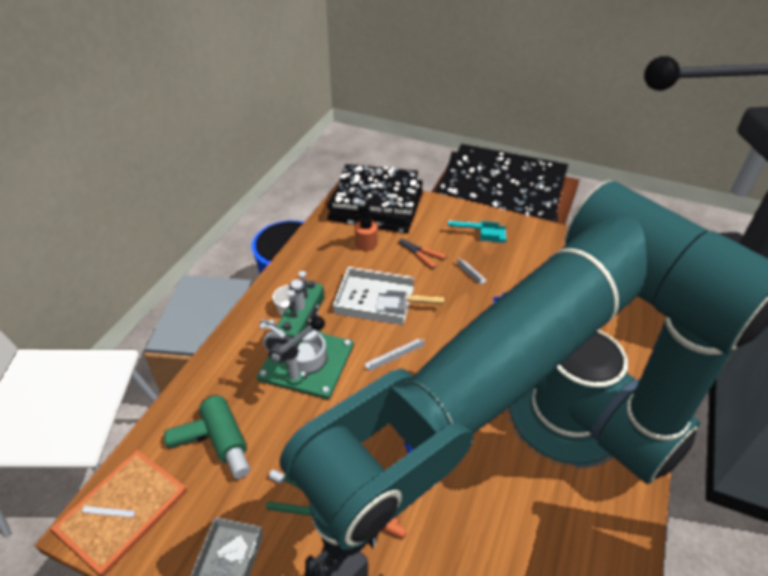

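The scene view shows the tray at about (388,368), with the steel scoop in its front half: bowl at (372,352), handle to (318,333). Five lumps lie at about (403,377). The press base is at (472,310) and the lever ball at (477,180). The blue scoop (230,322), the turquoise one (200,440) and another blue one (392,225) are decoys. In the side view the press is at (305,340) and the tray at (375,293).

```bash
python3 - <<'E'
from h import *
a=r.capture("scene"); b=r.capture("side")
for nm,ua,ub,z in [("traycorner1 back?",(438,352),None,.035),("tray centre",(386,372),(373,296),0.003),("handle end",(318,333),(443,300),.034),("lumps",(403,377),(357,296),.01),("press base",(472,312),(306,362),.02),("ball",(477,180),None,.324),("mould",(474,305),(306,352),.072),("ramtop",(490,236),None,.29)]:
    print(nm,atz(a,np.array(ua)/1.5,z).round(3), atz(b,np.array(ub)/1.5,z).round(3) if ub else "")
# base corners scene full px 768
for p in [(427,318),(463,268),(519,302),(488,350)]: print("base",atz(a,np.array(p)/1.5,.02).round(3))
for p in [(337,375),(368,327),(437,354),(408,411)]: print("tray",atz(a,np.array(p)/1.5,.02).round(3))
E
```

```text
traycorner1 back? [ 0.667 -0.07   0.035] 
tray centre [ 0.59  -0.181  0.003] [ 0.593 -0.184  0.003]
handle end [ 0.397 -0.214  0.034] [ 0.392 -0.22   0.034]
lumps [ 0.634 -0.169  0.01 ] [ 0.633 -0.159  0.01 ]
press base [0.665 0.097 0.02 ] [0.649 0.121 0.02 ]
ball [0.545 0.226 0.324] 
mould [0.671 0.082 0.072] [0.641 0.128 0.072]
ramtop [0.653 0.117 0.29 ] 
base [0.582 0.006 0.02 ]
base [0.564 0.211 0.02 ]
base [0.747 0.205 0.02 ]
base [0.759 0.022 0.02 ]
tray [ 0.508 -0.269  0.02 ]
tray [ 0.479 -0.113  0.02 ]
tray [ 0.665 -0.068  0.02 ]
tray [ 0.698 -0.237  0.02 ]
```

Request:
play_rows(
  commands=[
    {"claw": 1,"travel": [0,0,-35],"twist": -7.2},
    {"claw": 1,"travel": [0,0,-35],"twist": -7.2},
    {"claw": 1,"travel": [0,0,-35],"twist": -7.2},
    {"claw": 1,"travel": [0,0,-35],"twist": -7.2},
    {"claw": 1,"travel": [0,0,-35],"twist": -7.2},
  ],
)

```text
time_s: 2.1
eef_pos: [0.2922, 0.6083, 0.4248]
eef_rot: [0.0, -0.093, 0.996, 0.0]
force: [0.1, -0.8, -0.4]
opening: 0.999
grip_force: 0.0
```

Request:
play_rows(
  commands=[
    {"claw": 1,"travel": [-1.4,-47.2,0],"twist": 0},
    {"claw": 1,"travel": [-1.4,-47.2,0],"twist": 0},
    {"claw": 1,"travel": [-1.4,-47.2,0],"twist": 0},
    {"claw": 1,"travel": [-1.4,-47.2,0],"twist": 0},
    {"claw": 1,"travel": [-1.4,-47.2,0],"twist": 0},
    {"claw": 1,"travel": [-1.4,-47.2,0],"twist": 0},
    {"claw": 1,"travel": [-1.4,-47.2,0],"twist": 0},
    {"claw": 1,"travel": [-1.4,-47.2,0],"twist": 0},
    {"claw": 1,"travel": [-1.4,-47.2,0],"twist": 0},
    {"claw": 1,"travel": [-1.4,-47.2,0],"twist": 0},
    {"claw": 1,"travel": [-1.4,-47.2,0],"twist": 0},
  ],
)

```text
time_s: 3.2
eef_pos: [0.4003, 0.0986, 0.4236]
eef_rot: [0.001, -0.09, 0.996, 0.0]
force: [1.8, -0.0, -0.5]
opening: 0.999
grip_force: 0.0
```

```bash
python3 - <<'E'
from h import *
s=r.read_state(); print(s["time_s"],s["eef_pos"],R.from_quat(np.roll(s["eef_rot"],-1)).as_matrix().round(3).tolist())
c=r.capture("wrist"); save(c,"w1")
T=np.array(c["camera_from_world"]); print(-T[:3,:3].T@T[:3,3],T[2,:3])
for t in("press","lever_ball","press_lever","mould_floor","click_bracket"):
    print(t,[(round(d["conf"],2),np.round(d["uv"]).astype(int).tolist(),int(d["region"].sum())) for d in r.masks_of(t,c)][:3])
for n,p in dict(press=(.66,.11,.02),ball=(.545,.228,.324)).items(): print(n,proj(c,p))
E
```

```text
3.2 [0.40033034 0.098629   0.42363531] [[-0.984, -0.18, 0.001], [-0.18, 0.984, 0.0], [-0.001, -0.0, -1.0]]
[0.33027818 0.08406342 0.54901164] [ 0.27315258  0.04998358 -0.96067128]
press [(0.82, [233, 299], 13813), (0.74, [74, 182], 3523)]
lever_ball [(0.58, [318, 349], 413)]
press_lever [(0.63, [320, 345], 449)]
mould_floor [(0.85, [234, 298], 13665)]
click_bracket [(0.73, [183, 162], 1443)]
press [236.05085985 288.18226523]
ball [374.82081531 388.38262072]
```

View pics/w1.png

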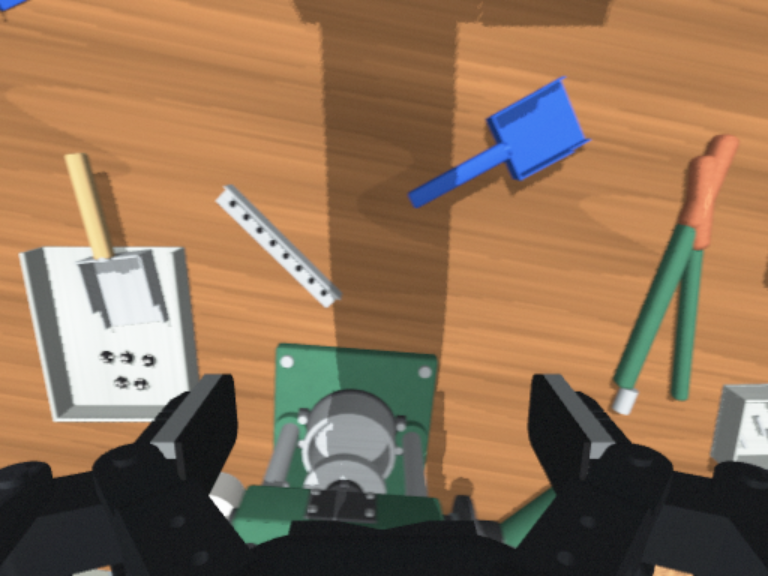

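The wrist view shows the scoop's handle end at (77,155) and its lip at about (138,325). The five lumps are at about (125,370), and the front edge of the press base runs from (277,345) to (438,355). The fingers hide the lever ball.

Request:
play_rows(
  commands=[
    {"claw": 1,"travel": [3.5,-43,13.4],"twist": 0},
    {"claw": 1,"travel": [3.5,-43,13.4],"twist": 0},
    {"claw": 1,"travel": [3.5,-43,13.4],"twist": 0},
    {"claw": 1,"travel": [3.5,-43,13.4],"twist": 0},
    {"claw": 1,"travel": [3.5,-43,13.4],"twist": 0},
    {"claw": 1,"travel": [3.5,-43,13.4],"twist": 0},
    {"claw": 1,"travel": [3.5,-43,13.4],"twist": 0},
    {"claw": 1,"travel": [0,0,0],"twist": 0},
  ],
)

```text
time_s: 4.3
eef_pos: [0.4309, -0.2022, 0.3267]
eef_rot: [-0.002, -0.09, 0.996, 0.001]
force: [-0.3, -0.5, 0.5]
opening: 0.999
grip_force: 0.0
```

```bash
python3 - <<'E'
from h import *
s=r.read_state(); print(s["time_s"],s["eef_pos"],s["eef_rot"])
c=r.capture("wrist"); save(c,"w2")
import pickle; pickle.dump(c,open("w2.pkl","wb"))
for t in("tray","scoop","scoop_grip","lump0"):
    for d in r.masks_of(t,c)[:6]:
        x,y,w,h=cv2.boundingRect(d["region"].astype(np.uint8)); 
        print(t,round(d["conf"],2),np.round(d["uv"],1),int(d["region"].sum()),(x,y,w,h),atz(c,d["uv"],.012)[:2].round(3))
E
```

```text
4.3 [ 0.43087861 -0.2021878   0.32673638] [-1.79483930e-03 -8.95599915e-02  9.95979520e-01  7.62498013e-04]
tray 0.6 [245.5 272.6] 12748 (193, 194, 124, 139) [ 0.605 -0.186]
scoop 0.72 [260.7 216.5] 3910 (235, 123, 57, 137) [ 0.514 -0.18 ]
scoop_grip 0.85 [258.8 217.8] 4004 (236, 124, 57, 136) [ 0.516 -0.182]
scoop_grip 0.61 [199.2   2.4] 139 (189, 0, 25, 9) [ 0.261 -0.301]
scoop_grip 0.43 [244.4 271.6] 12363 (194, 195, 122, 136) [ 0.603 -0.188]
lump0 0.64 [259.  297.2] 84 (257, 295, 11, 10) [ 0.642 -0.158]
lump0 0.6 [272.  281.2] 82 (266, 277, 11, 10) [ 0.612 -0.144]
lump0 0.49 [246.9 300. ] 74 (243, 294, 10, 10) [ 0.65  -0.176]
lump0 0.47 [240.3 279.5] 74 (234, 275, 11, 10) [ 0.617 -0.191]
```

View pics/w2.png

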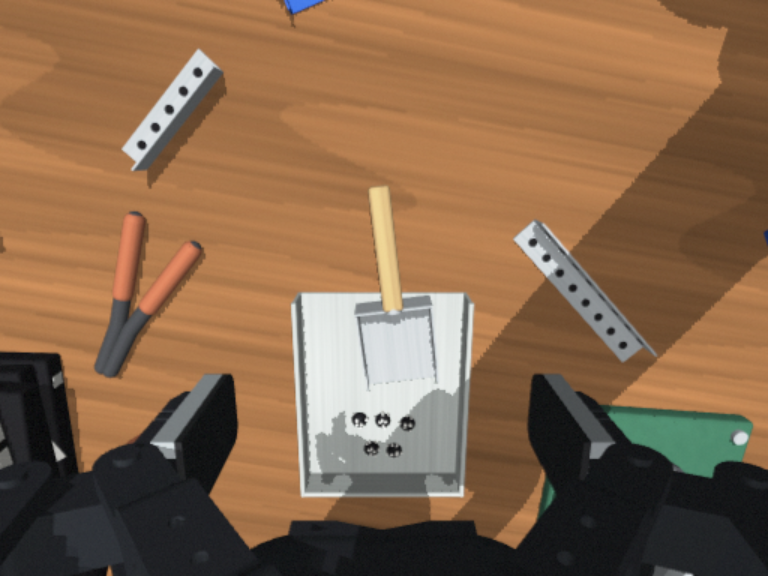

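The wrist view shows the scoop's handle top from (379,188) to (392,308) and its lip corners at (368,389) and (437,380). The lumps are at (359,419), (382,420), (407,424), (371,449) and (394,450), and the foot of the tray's back wall is at row ~472.

```bash
python3 - <<'E'
from h import *
import pickle; c=pickle.load(open("w2.pkl","rb"))
P={"hend":(379,188,.044),"hfront":(392,306,.044),"lipL":(368,389,.005),"lipR":(437,380,.005),"wallbackL":(357,312,.037),"wallbackR":(431,300,.037),
"backL":(308,472,.003),"backR":(462,472,.003),"frontL":(302,295,.003),"frontR":(469,294,.003),"rimL":(303,494,.035),"rimR":(464,494,.035),
"l1":(359,419,.01),"l2":(382,420,.01),"l3":(407,424,.01),"l4":(371,449,.01),"l5":(394,450,.01)}
W={k:atz(c,np.array(v[:2])/1.5,v[2])[:2] for k,v in P.items()}
for k in W: print(k,W[k].round(4))
a=lambda p,q: np.arctan2(*(W[q]-W[p])[::-1])
print("handle yaw",a("hend","hfront"),"lip normal",a("lipL","lipR")-np.pi/2,"back wall",a("backL","backR")-np.pi/2,"wb",a("wallbackL","wallbackR")-np.pi/2,"side",a("frontL","backL"),a("frontR","backR"))
lm=(W["lipL"]+W["lipR"])/2; print("lip mid",lm,"len hend-lip",np.linalg.norm(lm-W["hend"]), "yaw", np.arctan2(*(lm-W["hend"])[::-1]))
E
```

```text
hend [ 0.389  -0.2135]
hfront [ 0.4856 -0.1847]
lipL [ 0.5869 -0.1892]
lipR [ 0.565  -0.1236]
wallbackL [ 0.4987 -0.2136]
wallbackR [ 0.4762 -0.1515]
backL [ 0.694  -0.2348]
backR [ 0.6651 -0.075 ]
frontL [ 0.5025 -0.2673]
frontR [ 0.4733 -0.1119]
rimL [ 0.6963 -0.2349]
rimR [ 0.6679 -0.0775]
l1 [ 0.6186 -0.1927]
l2 [ 0.6156 -0.1698]
l3 [ 0.6156 -0.1442]
l4 [ 0.6503 -0.1749]
l5 [ 0.6473 -0.1515]
handle yaw 0.29006272554477336 lip normal 0.32135359056432344 back wall 0.1785399049532539 wb 0.34771672817406984 side 0.16810335006977117 0.19015680035676188
lip mid [ 0.57593465 -0.15637583] len hend-lip 0.19549331688601043 yaw 0.2966366997925982
```

Request:
play_rows(
  commands=[
    {"claw": 1,"travel": [0,0,40],"twist": -6.9},
    {"claw": 1,"travel": [-9,0.7,45],"twist": 0},
    {"claw": 1,"travel": [-9,0.6,45],"twist": 0},
    {"claw": 1,"travel": [0,0,45],"twist": 0},
    {"claw": 1,"travel": [0,0,45],"twist": 0},
    {"claw": 1,"travel": [0,0,40],"twist": 0},
    {"claw": 1,"travel": [0,0,25],"twist": 0},
    {"claw": 1,"travel": [0,0,7],"twist": 0},
    {"claw": 1,"travel": [0,0,0],"twist": 0},
  ],
)

```text
time_s: 5.45
eef_pos: [0.4476, -0.1927, 0.0377]
eef_rot: [-0.0, -0.151, 0.989, 0.0]
force: [0.8, 0.2, 0.6]
opening: 1.0
grip_force: 0.0
```

Request:
play_rows(
  commands=[
    {"claw": -1,"travel": [0,0,0],"twist": 0},
    {"claw": -1,"travel": [0,0,0],"twist": 0},
    {"claw": -1,"travel": [0,0,0],"twist": 0},
    {"claw": -1,"travel": [0,0,0],"twist": 0},
    {"claw": -1,"travel": [0,0,0],"twist": 0},
    {"claw": -1,"travel": [0,0,0],"twist": 0},
    {"claw": -1,"travel": [0,0,0],"twist": 0},
    {"claw": -1,"travel": [0,0,0],"twist": 0},
  ],
  newtons=80,
)

```text
time_s: 6.25
eef_pos: [0.4475, -0.1936, 0.0379]
eef_rot: [0.0, -0.15, 0.989, -0.0]
force: [-1.8, 0.4, 6.1]
opening: 0.192
grip_force: 79.3
```

```bash
python3 - <<'E'
from h import *
s=r.read_state(); print({k:np.round(v,3).tolist() for k,v in s.items()})
c=r.capture("wrist"); save(c,"w3")
E
```

```text
{'time_s': 6.25, 'qpos': [-0.461, -0.158, 2.064, -0.0, 1.235, -2.332], 'dq': [-0.001, 0.0, -0.003, 0.001, 0.0, -0.0], 'joint_efforts': [0.259, -40.723, -54.794, 0.116, -0.508, 0.063], 'eef_pos': [0.447, -0.194, 0.038], 'eef_rot': [0.0, -0.15, 0.989, -0.0], 'force': [-1.827, 0.429, 6.097], 'ft_torque': [0.084, 0.238, 0.076], 'grip_force': 79.297, 'opening': 0.192}
```

View pics/w3.png

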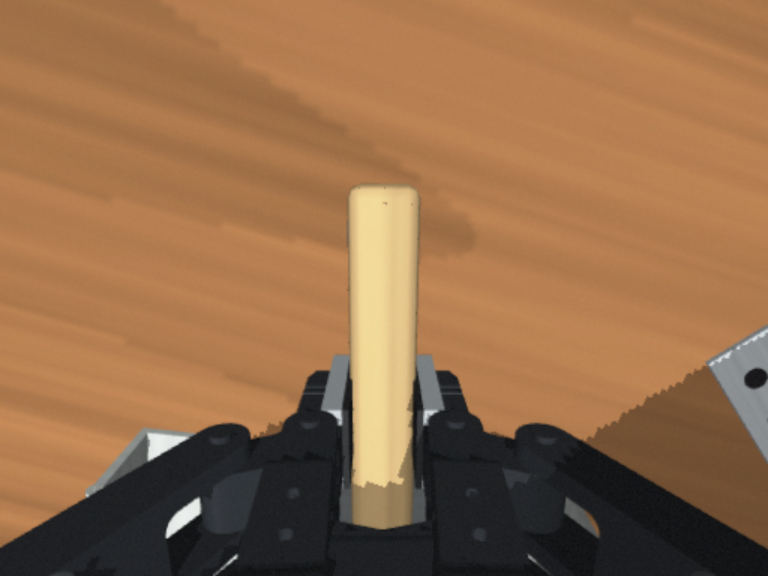

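The scoop handle is centred between the pads at (385,350), with the opening matching the 18 mm handle. Next I align with the tray and push forward.

Request:
play_rows(
  commands=[
    {"claw": -1,"travel": [0,0,0],"twist": 3.5},
    {"claw": -1,"travel": [0,0,0],"twist": 3.4},
    {"claw": -1,"travel": [0,-3,0],"twist": 0},
    {"claw": -1,"travel": [0,-3,0],"twist": 0},
    {"claw": -1,"travel": [0,0,0],"twist": 0},
  ],
)

```text
time_s: 6.8
eef_pos: [0.4488, -0.1997, 0.0378]
eef_rot: [0.0, -0.091, 0.996, -0.0]
force: [0.1, 0.4, 4.9]
opening: 0.189
grip_force: 79.2
```

Request:
play_rows(
  commands=[
    {"claw": -1,"travel": [-10,0,0],"twist": 0},
    {"claw": -1,"travel": [-15,0,0],"twist": 0},
    {"claw": -1,"travel": [-15,0,0],"twist": 0},
    {"claw": -1,"travel": [-15,0,0],"twist": 0},
    {"claw": -1,"travel": [-15,0,0],"twist": 0},
    {"claw": -1,"travel": [-12,0,0],"twist": 0},
    {"claw": -1,"travel": [-8,0,0],"twist": 0},
    {"claw": -1,"travel": [-4,0,0],"twist": 0},
    {"claw": -1,"travel": [0,0,0],"twist": 0},
  ],
)

```text
time_s: 7.7
eef_pos: [0.5416, -0.1828, 0.0379]
eef_rot: [0.0, -0.091, 0.996, -0.0]
force: [2.3, 0.2, 3.6]
opening: 0.189
grip_force: 79.2
```

```bash
python3 - <<'E'
from h import *
s=r.read_state(); print({k:np.round(s[k],3).tolist() for k in("eef_pos","eef_rot","force","ft_torque","opening")})
c=r.capture("scene"); d=r.capture("side")
x=c["img"][200:300,200:320]; y=d["img"][150:250,190:310]
im=cv2.resize(np.hstack([x,y]),None,fx=3.3,fy=3.3,interpolation=cv2.INTER_CUBIC); cv2.imwrite("pics/s4.png",im[:,:,::-1])
E
```

```text
{'eef_pos': [0.542, -0.183, 0.038], 'eef_rot': [0.0, -0.091, 0.996, -0.0], 'force': [2.322, 0.209, 3.606], 'ft_torque': [-0.011, -0.684, -0.054], 'opening': 0.189}
```

View pics/s4.png

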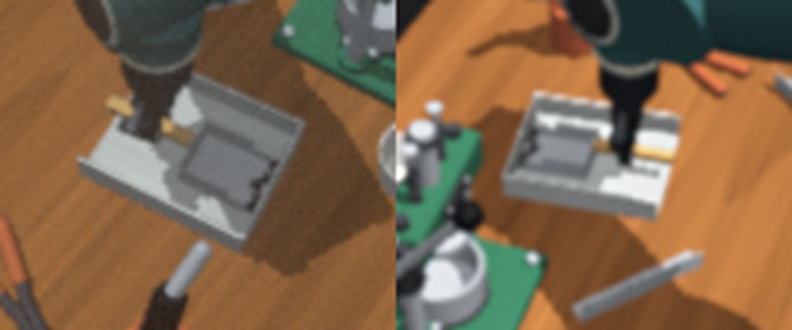

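The lumps are bunched along the lip and back wall, at about (265,185) in the left crop. The scoop still has about 10 mm to go. I'll push on, then tilt the nose up by pressing the handle down.

Request:
play_rows(
  commands=[
    {"claw": -1,"travel": [-5,0,0],"twist": 0},
    {"claw": -1,"travel": [-4,0,0],"twist": 0},
    {"claw": -1,"travel": [-2,0,0],"twist": 0},
    {"claw": -1,"travel": [0,0,0],"twist": 0},
  ],
)

```text
time_s: 8.2
eef_pos: [0.5518, -0.1809, 0.0379]
eef_rot: [-0.0, -0.091, 0.996, -0.0]
force: [-1.8, 0.8, 8.3]
opening: 0.189
grip_force: 79.8
```

Request:
play_rows(
  commands=[
    {"claw": -1,"travel": [-2,0,0],"twist": 0},
    {"claw": -1,"travel": [0,0,0],"twist": 0},
  ],
)

```text
time_s: 8.4
eef_pos: [0.5535, -0.1806, 0.0379]
eef_rot: [-0.0, -0.09, 0.996, -0.0]
force: [-6.2, -1.4, 10.1]
opening: 0.193
grip_force: 80.0
```

```bash
python3 - <<'E'
from h import *
s=r.read_state(); print({k:np.round(s[k],3).tolist() for k in("eef_pos","eef_rot","force","ft_torque","opening")})
c=r.capture("scene"); d=r.capture("side")
for x,cc in(("scene",c),("side",d)):
    for n in("lump0","scoop"): print(x,n,[(round(m["conf"],2),np.round(m["uv"],1).tolist(),int(m["region"].sum())) for m in r.masks_of(n,cc)])
E
```

```text
{'eef_pos': [0.554, -0.181, 0.038], 'eef_rot': [-0.0, -0.09, 0.996, -0.0], 'force': [-6.242, -1.389, 10.108], 'ft_torque': [-0.196, 0.565, -0.007], 'opening': 0.193}
scene lump0 []
scene scoop [(0.71, [130.3, 294.1], 758), (0.68, [267.4, 248.7], 498), (0.55, [156.8, 213.2], 568), (0.48, [261.4, 150.5], 158), (0.41, [204.6, 287.3], 376)]
side lump0 [(0.32, [185.3, 196.6], 176), (0.28, [203.3, 231.8], 3125)]
side scoop [(0.74, [340.3, 202.7], 321), (0.63, [282.4, 295.7], 728), (0.61, [185.1, 198.3], 146), (0.53, [242.8, 194.4], 325)]
```

Request:
play_rows(
  commands=[
    {"claw": -1,"travel": [1,0,0],"twist": 0},
    {"claw": -1,"travel": [0,0,2],"twist": 0},
    {"claw": -1,"travel": [0,0,2],"twist": 0},
  ],
  newtons=40,
)

```text
time_s: 9.0
eef_pos: [0.5526, -0.181, 0.0351]
eef_rot: [-0.0, -0.09, 0.996, -0.001]
force: [-24.7, -2.3, 35.9]
opening: 0.188
grip_force: 84.5
```

Request:
play_rows(
  commands=[
    {"claw": -1,"travel": [0,0,2],"twist": 0},
    {"claw": -1,"travel": [0,0,2],"twist": 0},
  ],
)

```text
time_s: 9.2
eef_pos: [0.5524, -0.1812, 0.0313]
eef_rot: [-0.0, -0.09, 0.996, -0.001]
force: [-26.1, -3.1, 37.0]
opening: 0.194
grip_force: 88.1
```

Request:
play_rows(
  commands=[
    {"claw": -1,"travel": [0,0,2],"twist": 0},
    {"claw": -1,"travel": [0,0,0],"twist": 0},
  ],
)

```text
time_s: 9.4
eef_pos: [0.5523, -0.1812, 0.0291]
eef_rot: [-0.001, -0.09, 0.996, -0.001]
force: [-17.4, -2.9, 25.9]
opening: 0.196
grip_force: 88.8
```

```bash
python3 - <<'E'
from h import *
s=r.read_state(); print({k:np.round(s[k],3).tolist() for k in("eef_pos","eef_rot","force","ft_torque","opening")})
c=r.capture("scene"); d=r.capture("side"); w=r.capture("wrist")
x=c["img"][200:300,200:320]; y=d["img"][150:250,190:310]; z=cv2.resize(w["img"],(240,180))[40:140,60:180]
im=cv2.resize(np.hstack([x,y]),None,fx=3.3,fy=3.3,interpolation=cv2.INTER_CUBIC); cv2.imwrite("pics/s5.png",im[:,:,::-1])
E
```

```text
{'eef_pos': [0.552, -0.181, 0.029], 'eef_rot': [-0.001, -0.09, 0.996, -0.001], 'force': [-17.356, -2.932, 25.885], 'ft_torque': [-0.23, 2.024, -0.018], 'opening': 0.196}
```

View pics/s5.png

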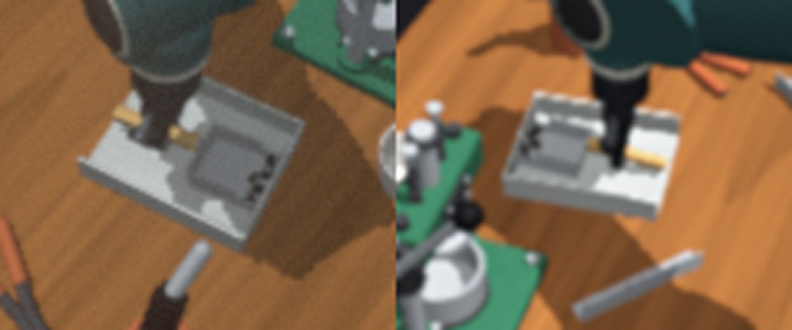

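Request:
play_rows(
  commands=[
    {"claw": -1,"travel": [1,0,-4],"twist": 0},
    {"claw": -1,"travel": [1,0,-8],"twist": 0},
    {"claw": -1,"travel": [1,0,-12],"twist": 0},
    {"claw": -1,"travel": [0,0,-12],"twist": 0},
    {"claw": -1,"travel": [0,0,-12],"twist": 0},
    {"claw": -1,"travel": [0,0,-6],"twist": 0},
    {"claw": -1,"travel": [0,0,0],"twist": 0},
  ],
  newtons=90,
)

```text
time_s: 10.25
eef_pos: [0.5502, -0.181, 0.0828]
eef_rot: [0.001, -0.09, 0.996, -0.0]
force: [0.3, -0.0, -1.8]
opening: 0.192
grip_force: 87.9
```

```bash
python3 - <<'E'
from h import *
s=r.read_state(); print({k:np.round(s[k],3).tolist() for k in("eef_pos","eef_rot","force","ft_torque","opening")})
c=r.capture("scene"); d=r.capture("side")
x=c["img"][190:290,200:320]; y=d["img"][140:240,190:310]
im=cv2.resize(np.hstack([x,y]),None,fx=3.3,fy=3.3,interpolation=cv2.INTER_CUBIC); cv2.imwrite("pics/s6.png",im[:,:,::-1])
E
```

```text
{'eef_pos': [0.55, -0.181, 0.083], 'eef_rot': [0.001, -0.09, 0.996, -0.0], 'force': [0.266, -0.029, -1.792], 'ft_torque': [-0.03, 0.074, 0.027], 'opening': 0.192}
```

View pics/s6.png

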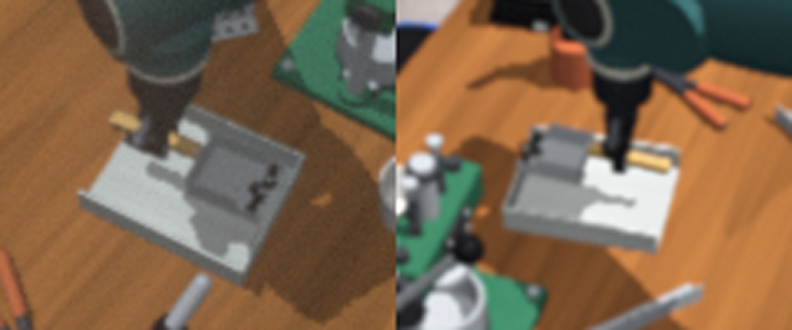

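The scoop is off the floor with its load: at least four dark lumps sit on its front part, at about (265,185) in the left crop. The 1.8 N wrist load fits the scoop plus lumps. I'll carry it gently to the front of the press.

Request:
play_rows(
  commands=[
    {"claw": -1,"travel": [1,5,-3],"twist": 0},
    {"claw": -1,"travel": [2,10,-6],"twist": 0},
    {"claw": -1,"travel": [3,15,-8],"twist": 0},
    {"claw": -1,"travel": [4,20,-8],"twist": 0},
    {"claw": -1,"travel": [5,22,-8],"twist": 0},
    {"claw": -1,"travel": [5,22,-8],"twist": 0},
    {"claw": -1,"travel": [5,22,-8],"twist": 0},
    {"claw": -1,"travel": [5,22,-6],"twist": 0},
    {"claw": -1,"travel": [5,22,0],"twist": 0},
  ],
)

```text
time_s: 11.25
eef_pos: [0.486, -0.0281, 0.138]
eef_rot: [0.001, -0.09, 0.996, -0.0]
force: [1.1, 0.5, -2.1]
opening: 0.192
grip_force: 87.9
```

Request:
play_rows(
  commands=[
    {"claw": -1,"travel": [5,22,0],"twist": 0},
    {"claw": -1,"travel": [5,22,0],"twist": 0},
    {"claw": -1,"travel": [4,22,0],"twist": 0},
    {"claw": -1,"travel": [4,20,0],"twist": 0},
    {"claw": -1,"travel": [3,15,0],"twist": 0},
    {"claw": -1,"travel": [2,10,0],"twist": 0},
    {"claw": -1,"travel": [1,8,0],"twist": 0},
    {"claw": -1,"travel": [1,6,0],"twist": 0},
    {"claw": -1,"travel": [0,0,0],"twist": 0},
  ],
)

```text
time_s: 12.15
eef_pos: [0.4394, 0.0891, 0.1366]
eef_rot: [0.0, -0.09, 0.996, 0.0]
force: [-0.7, 0.4, -1.2]
opening: 0.194
grip_force: 87.9
```

```bash
python3 - <<'E'
from h import *
s=r.read_state(); print({k:np.round(s[k],3).tolist() for k in("eef_pos","eef_rot","force","ft_torque","opening")})
c=r.capture("scene"); d=r.capture("side"); w=r.capture("wrist")
import pickle; pickle.dump((c,d,w),open("p7.pkl","wb"))
for n,k in(("scene",c),("side",d)):
  for t in("lever_ball","mould_floor","scoop","tray"): print(n,t,[(round(m["conf"],2),np.round(m["uv"],1).tolist(),int(m["region"].sum())) for m in r.masks_of(t,k)][:4])
x=c["img"][100:250,190:390]; y=d["img"][140:290,110:310]; 
im=cv2.resize(np.vstack([np.hstack([x,y])]),None,fx=2,fy=2,interpolation=cv2.INTER_CUBIC)
im=np.vstack([im,cv2.resize(w["img"][:200],(800,300))[:,:800]])
cv2.imwrite("pics/s7.png",im[:600,:,::-1])
E
```

```text
{'eef_pos': [0.439, 0.089, 0.137], 'eef_rot': [0.0, -0.09, 0.996, 0.0], 'force': [-0.738, 0.421, -1.203], 'ft_torque': [-0.085, 0.108, 0.03], 'opening': 0.194}
scene lever_ball [(0.81, [327.2, 146.6], 334), (0.54, [323.5, 199.4], 3018)]
scene mould_floor [(0.75, [318.5, 198.4], 3081)]
scene scoop [(0.61, [131.5, 297.9], 648), (0.59, [156.5, 214.6], 614), (0.58, [283.2, 171.9], 427), (0.48, [259.2, 152.3], 149)]
scene tray [(0.78, [257.7, 244.7], 2323)]
side lever_ball [(0.58, [192.2, 225.7], 500), (0.36, [258.9, 239.1], 127)]
side mould_floor [(0.6, [200.5, 230.8], 2855)]
side scoop [(0.89, [241.9, 231.9], 520), (0.89, [279.9, 299.7], 681), (0.69, [324.3, 152.5], 268), (0.53, [340.7, 206.8], 206)]
side tray [(0.9, [232.1, 200.9], 519)]
```

View pics/s7.png

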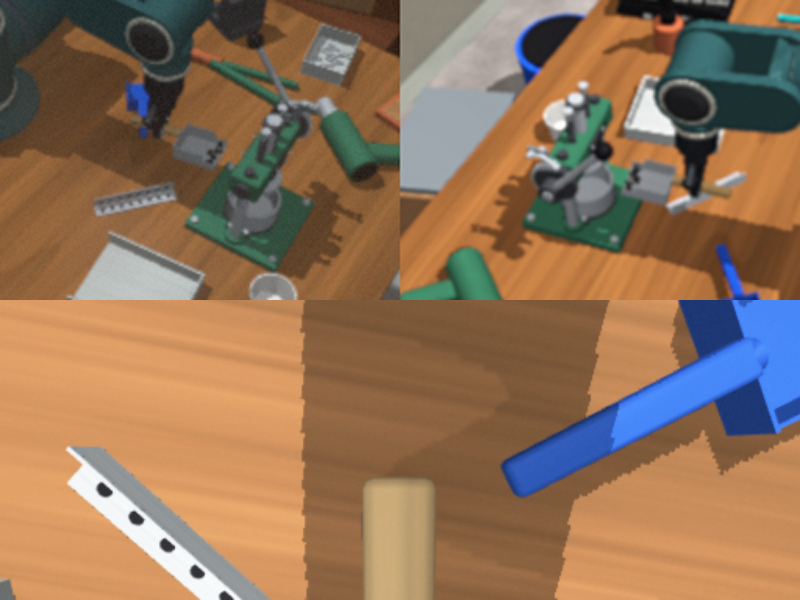

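All the lumps are still in the scoop: black dots at the lip, at (215,150) in the left crop. The tray is empty, and the lever ball shows at about (253,40) in the scene crop and (600,150) in the side crop.

```bash
python3 - <<'E'
from h import *
import pickle; c,d,w=pickle.load(open("p7.pkl","rb"))
s=r.read_state()
def Tt(p,q): T=np.eye(4);T[:3,:3]=R.from_quat(np.roll(q,-1)).as_matrix();T[:3,3]=p;return T
X=np.array(w["camera_from_world"])@Tt(s["eef_pos"],s["eef_rot"])
w1=dict(w); w1["img"]=w["img"]; w1["camera_from_world"]=X@np.linalg.inv(Tt([0.40033,0.098629,0.423635],[.001,-.0898,.996,0]/np.linalg.norm([.001,-.0898,.996,0])))
for n,p in dict(FR=(288,361),FL=(425,371),cFR=(277,346),cFL=(438,356)).items(): print("w1",n,atz(w1,np.array(p)/1.5,.022).round(4))
for n,p in dict(FR=(287,208.5),BR=(326.5,231),BL=(343.5,200)).items(): print("scene",n,atz(c,p,.022).round(4))
for n,p in dict(FR=(216.5,259),FL=(173.5,253)).items(): print("side",n,atz(d,p,.022).round(4))
print("ball",tri([(c,(316.5,120)),(d,(210.5,214.5))]), tri([(c,(318,120)),(d,(210.5,214.5))]), atz(c,(317,120),.324))
# precise dark ball blob
for n,k,u in(("scene",c,(317,120)),("side",d,(210,215))):
    g=k["img"].max(axis=2); u=np.array(u); sub=g[u[1]-9:u[1]+10,u[0]-9:u[0]+10]; print(n); print("\n".join(" ".join(f"{v:3d}" for v in row) for row in sub))
E
```

```text
w1 FR [0.5809 0.0191 0.022 ]
w1 FL [0.5648 0.1776 0.022 ]
w1 cFR [0.5647 0.0043 0.022 ]
w1 cFL [0.5436 0.1885 0.022 ]
scene FR [0.5807 0.0242 0.022 ]
scene BR [0.7575 0.0323 0.022 ]
scene BL [0.736  0.2026 0.022 ]
side FR [0.5662 0.1779 0.022 ]
side FL [0.7278 0.2172 0.022 ]
ball (array([0.5421023 , 0.223112  , 0.32434495]), [0.0017648378558700604, 0.001764837855870205]) (array([0.54431346, 0.22458866, 0.32484143]), [0.0009064714133948657, 0.0009064714133946385]) [0.54184613 0.2236911  0.324     ]
scene
 48  41  41  50  43  48  47  43  45  49  52  49  54  79 115 127 128 131 135
 46  46  41  43  48  45  46  49  56  50  43  47  58  79  93  93  94 113 121
 46  43  49  47  46  52  51  48  44  48  44  47  61  79  91  86  92  91  96
 46  49  49  48  48  49  43  43  44  45  45  52  73  85  90  89  90  88  88
 51  49  47  47  44  46  44  43  45  38  47  63  83  88  86  87  88  89  89
 49  43  43  47  49  46  41  47  41  40  45  65  75  85  91  92  92  94  93
 47  48  42  55  60  59  45  42  49  45  46  45  55  72  88  89  90  94  94
 53  51  63  72  79  65  47  40  55  48  40  39  38  58  79
[... 1601 characters left out ...]
 108 170 191 191
121  98  78  62  54  51  35  20  22  29  32  33  28  27  46 112 171 191 192
108  87  77  74  82  86  60  28  18  21  24  25  22  27  71 136 179 193 192
 94  82  85  94 107 110  81  45  23  18  18  18  27  60 114 165 189 193 192
 89  90 100 110 119 114  97  74  55  37  28  29  52 107 158 186 194 194 192
 98 107 116 118 116 110 107 108 103  85  67  67  87 132 177 194 195 194 191
110 119 117 115 113 115 123 138 142 126 106 106 122 135 163 182 186 188 187
118 117 113 113 124 135 144 152 149 132 115 122 139 146 142 140 152 162 167
115 109 110 124 141 150 153 149 136 117 109 124 141 147 144 140 137 137 131
105 107 120 138 149 149 142 131 117 105 105 118 132 140 138 141 144 144 142
```

Request:
play_rows(
  commands=[
    {"claw": -1,"travel": [0,0,3],"twist": 0},
    {"claw": -1,"travel": [0,0,6],"twist": 1},
    {"claw": -1,"travel": [0,0,8],"twist": 1.3},
    {"claw": -1,"travel": [0,0,8],"twist": 1.3},
    {"claw": -1,"travel": [0,-1,6],"twist": 1},
    {"claw": -1,"travel": [0,-2.6,4],"twist": 0},
    {"claw": -1,"travel": [0,0,0],"twist": 0},
  ],
)

```text
time_s: 13.4
eef_pos: [0.4398, 0.0848, 0.1008]
eef_rot: [-0.0, -0.05, 0.999, -0.0]
force: [0.1, -0.5, -0.8]
opening: 0.194
grip_force: 87.9
```

Request:
play_rows(
  commands=[
    {"claw": -1,"travel": [-8,0,0],"twist": 0},
    {"claw": -1,"travel": [-16,0,0],"twist": 0},
    {"claw": -1,"travel": [-20,0,0],"twist": 0},
    {"claw": -1,"travel": [-16,0,0],"twist": 0},
    {"claw": -1,"travel": [-12,0,0],"twist": 0},
    {"claw": -1,"travel": [-10,0,0],"twist": 0},
    {"claw": -1,"travel": [-8,0,0],"twist": 0},
    {"claw": -1,"travel": [-6,0,0],"twist": 0},
    {"claw": -1,"travel": [-4,0,0],"twist": 0},
    {"claw": -1,"travel": [0,0,0],"twist": 0},
  ],
)

```text
time_s: 14.4
eef_pos: [0.5397, 0.0952, 0.1015]
eef_rot: [-0.0, -0.05, 0.999, 0.0]
force: [-0.4, 0.6, -0.9]
opening: 0.192
grip_force: 87.9
```

```bash
python3 - <<'E'
from h import *
s=r.read_state(); print({k:np.round(s[k],3).tolist() for k in("eef_pos","eef_rot","force","ft_torque","opening")})
c=r.capture("scene"); d=r.capture("side")
x=c["img"][125:245,240:380]; y=d["img"][170:290,140:280]
cv2.imwrite("pics/s8.png",cv2.resize(np.hstack([x,y]),None,fx=2.85,fy=2.85,interpolation=cv2.INTER_CUBIC)[:,:,::-1])
E
```

```text
{'eef_pos': [0.54, 0.095, 0.101], 'eef_rot': [-0.0, -0.05, 0.999, 0.0], 'force': [-0.368, 0.646, -0.914], 'ft_torque': [-0.016, 0.14, 0.014], 'opening': 0.192}
```

View pics/s8.png

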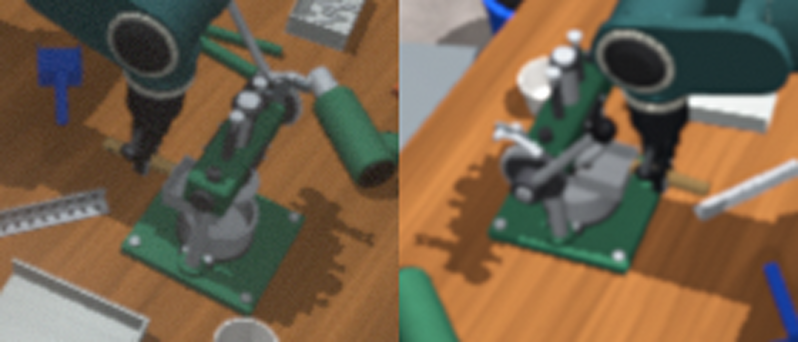

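The bowl is under the platen with its lip over the mould, and the pillars are clear on both sides. I'll lower the grip force and raise the hand so the bowl walls meet the platen and the scoop tips nose-down.

Request:
play_rows(
  commands=[
    {"claw": -1,"travel": [0,0,0],"twist": 0},
    {"claw": -1,"travel": [0,0,-5],"twist": 0},
  ],
  newtons=25,
)

```text
time_s: 14.7
eef_pos: [0.539, 0.0951, 0.1061]
eef_rot: [-0.0, -0.05, 0.999, -0.0]
force: [-0.6, -1.0, -1.8]
opening: 0.19
grip_force: 88.0
```

Request:
play_rows(
  commands=[
    {"claw": -1,"travel": [0,0,-6],"twist": 0},
    {"claw": -1,"travel": [0,0,-6],"twist": 0},
  ],
)

```text
time_s: 14.9
eef_pos: [0.5395, 0.0951, 0.1193]
eef_rot: [0.0, -0.05, 0.999, 0.0]
force: [0.3, -0.0, -0.5]
opening: 0.19
grip_force: 88.0
```

Request:
play_rows(
  commands=[
    {"claw": -1,"travel": [-1,0,-6],"twist": 0},
    {"claw": -1,"travel": [0,0,0],"twist": 0},
  ],
)

```text
time_s: 15.1
eef_pos: [0.5403, 0.0952, 0.1249]
eef_rot: [-0.0, -0.05, 0.999, -0.0]
force: [-0.0, -1.3, -7.1]
opening: 0.193
grip_force: 86.8
```

Request:
play_rows(
  commands=[
    {"claw": -1,"travel": [-1,0,-5],"twist": 0},
    {"claw": -1,"travel": [-1,0,-5],"twist": 0},
  ],
)

```text
time_s: 15.3
eef_pos: [0.5421, 0.0954, 0.1343]
eef_rot: [-0.001, -0.05, 0.999, -0.0]
force: [-2.8, -0.5, -6.8]
opening: 0.193
grip_force: 85.8
```

Request:
play_rows(
  commands=[
    {"claw": -1,"travel": [-2,0,-6],"twist": 0},
    {"claw": -1,"travel": [-2,0,-6],"twist": 0},
  ],
)

```text
time_s: 15.5
eef_pos: [0.5464, 0.0958, 0.1469]
eef_rot: [-0.0, -0.05, 0.999, -0.0]
force: [-5.1, 0.4, -8.5]
opening: 0.191
grip_force: 84.4
```

Request:
play_rows(
  commands=[
    {"claw": -1,"travel": [-2,0,-6],"twist": 0},
    {"claw": -1,"travel": [-2,0,-6],"twist": 0},
  ],
)

```text
time_s: 15.7
eef_pos: [0.5508, 0.0964, 0.1591]
eef_rot: [0.0, -0.05, 0.999, 0.0]
force: [-1.2, 1.2, -8.2]
opening: 0.193
grip_force: 83.0
```

```bash
python3 - <<'E'
from h import *
s=r.read_state(); print({k:np.round(s[k],3).tolist() for k in("eef_pos","eef_rot","force","ft_torque","opening")})
c=r.capture("scene"); d=r.capture("side"); w=r.capture("wrist")
x=c["img"][125:245,240:380]; y=d["img"][170:290,140:280]
im=cv2.resize(np.hstack([x,y]),None,fx=2.85,fy=2.85,interpolation=cv2.INTER_CUBIC)
ww=cv2.resize(w["img"],(344,258)); im=np.vstack([im,np.hstack([ww,np.zeros((258,im.shape[1]-344,3),np.uint8)])])
cv2.imwrite("pics/s9.png",im[:,:,::-1])
E
```

```text
{'eef_pos': [0.551, 0.096, 0.159], 'eef_rot': [0.0, -0.05, 0.999, 0.0], 'force': [-1.248, 1.205, -8.192], 'ft_torque': [0.064, 0.855, 0.157], 'opening': 0.193}
```

View pics/s9.png

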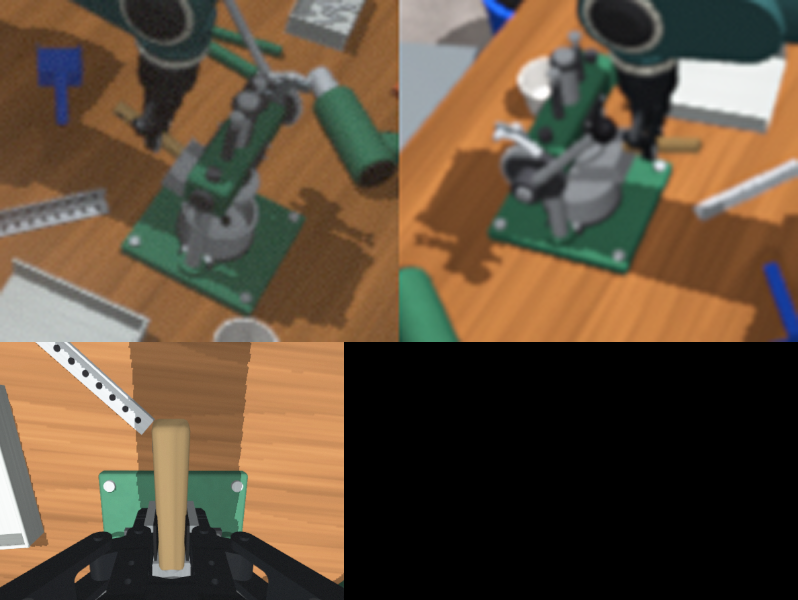

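The scoop is tipping: the handle rises behind the hand and the bowl goes nose-down under the platen. That was my 11th view, one over the limit of 10. I misjudged the count, so from here I work from numbers only.

Request:
play_rows(
  commands=[
    {"claw": -1,"travel": [-2,0,-6],"twist": 0},
    {"claw": -1,"travel": [-2,0,-6],"twist": 0},
    {"claw": -1,"travel": [-3,0,-6],"twist": 0},
  ],
)

```text
time_s: 16.15
eef_pos: [0.5575, 0.097, 0.1771]
eef_rot: [-0.0, -0.05, 0.999, 0.0]
force: [-3.6, 2.0, -6.3]
opening: 0.19
grip_force: 80.8
```

Request:
play_rows(
  commands=[
    {"claw": -1,"travel": [-2,0,-6],"twist": 0},
    {"claw": -1,"travel": [-3,0,-6],"twist": 0},
    {"claw": -1,"travel": [0,0,0],"twist": 0},
    {"claw": -1,"travel": [0,0,0],"twist": 0},
  ],
)

```text
time_s: 16.55
eef_pos: [0.5627, 0.0976, 0.1894]
eef_rot: [0.001, -0.05, 0.999, 0.0]
force: [-3.3, 2.5, -2.0]
opening: 0.193
grip_force: 79.5
```

```bash
cat > look.py <<'E'
from h import *
import sys
s=r.read_state(); print({k:np.round(s[k],3).tolist() for k in("time_s","eef_pos","force","ft_torque")})
c=r.capture("scene"); d=r.capture("side")
O=np.array([.6595,.1075]); a=.10; M=np.array([[np.cos(a),-np.sin(a)],[np.sin(a),np.cos(a)]])
def pw(x,y,z): return np.r_[O+M@np.array([x,y]),z]
for n,k in(("scene",c),("side",d)):
    print(n,"mould px",proj(k,pw(0,0,.027)).round(),"rim -x,+x,-y,+y",[proj(k,pw(*p,.072)).round().tolist() for p in((-.046,0),(.046,0),(0,-.046),(0,.046))])
    for t in ("lump0","scoop"): print(t,[(round(m["conf"],2),np.round(m["uv"],1).tolist(),int(m["region"].sum())) for m in r.masks_of(t,k)][:6])
c0=proj(c,pw(0,0,.045)).astype(int); g=c["img"].max(axis=2)[c0[1]-16:c0[1]+14,c0[0]-14:c0[0]+20]
print(c0-[14,16]); print("\n".join(" ".join(f"{v:3d}" for v in row) for row in g))
E
python3 look.py
```

```text
{'time_s': 16.55, 'eef_pos': [0.563, 0.098, 0.189], 'force': [-3.348, 2.506, -1.957], 'ft_torque': [0.478, 0.903, 0.265]}
scene mould px [315. 205.] rim -x,+x,-y,+y [[306.0, 193.0], [328.0, 203.0], [312.0, 206.0], [322.0, 190.0]]
lump0 [(0.63, [322.4, 201.0], 2949)]
scoop [(0.82, [131.4, 296.1], 695), (0.61, [154.9, 211.3], 628), (0.54, [300.9, 176.8], 256), (0.5, [260.9, 152.9], 272)]
side mould px [203. 237.] rim -x,+x,-y,+y [[213.0, 232.0], [191.0, 227.0], [207.0, 221.0], [198.0, 238.0]]
lump0 []
scoop [(0.95, [345.3, 201.6], 438), (0.76, [281.3, 298.5], 694), (0.69, [219.2, 224.5], 287)]
[301 185]
 91  96 109 113 116 110 111 113 114 114 107  87  74  78  77  83  79  76  78  73  78  79  74  76  66  52  52  89 100 126 143 146 152 150
 89  90  97 109 108 108 112 116 115 116 104  76  65  71  67  71  86  88  83  77  79  77  73  68  60  50  49  83 108 126 138 150 151 148
 88  93  90  97  95  96 107 111 112 116 105  78  56  57  54  58  71  92  96  91  85  78  71  65  57  48  69 104 120 127 144 149 153 153
 88  90  90  86  77  79  92  98 106 113 112  95  73  62  58  63  74  80  99 110  95
[... 2888 characters left out ...]
  77  74  77  77  79
113 112  88  96 102 102  97  96  95  94  87  93  91  90  94  96  96  91  96  93  93  94  93  91  87  88  72  67  75  78  77  77  80  77
114 111  99 123 125 107  96  93  95  93  88  91  92  93  91  94  96  99  94  93  96  93  90  90  83  77  69  72  79  77  78  75  79  78
114 103  99 137 137 109  91  93  94  94  90  90  93  95  91  96  94  97  92  95  93  92  93  84  79  66  69  75  77  76  77  80  80  73
111  89  85 114 116 101  94  94  95  93  93  95  94  93  93  96  95  95  97  95  96  93  85  74  66  65  76  75  75  75  75  79  82  75
116 100 102 110 104  96  93  94  92  95 106 123 118 101  91  94  91  94  94  90  88  79  71  63  65  75  77  77  79  77  78  80  78  78
```

Request:
play_rows(
  commands=[
    {"claw": -1,"travel": [8,0,0],"twist": 0},
    {"claw": -1,"travel": [-8,0,0],"twist": 0},
    {"claw": -1,"travel": [8,0,0],"twist": 0},
    {"claw": -1,"travel": [-8,0,0],"twist": 0},
    {"claw": -1,"travel": [0,0,0],"twist": 0},
  ],
)

```text
time_s: 17.35
eef_pos: [0.5628, 0.0975, 0.1884]
eef_rot: [0.0, -0.05, 0.999, 0.0]
force: [-0.1, 0.8, -1.9]
opening: 0.193
grip_force: 79.3
```

Request:
play_rows(
  commands=[
    {"claw": -1,"travel": [10,0,0],"twist": 0},
    {"claw": -1,"travel": [20,0,-1],"twist": 0},
    {"claw": -1,"travel": [25,0,-1],"twist": 0},
    {"claw": -1,"travel": [25,0,0],"twist": 0},
    {"claw": -1,"travel": [20,0,0],"twist": 0},
    {"claw": -1,"travel": [10,0,0],"twist": 0},
    {"claw": -1,"travel": [0,0,0],"twist": 0},
  ],
)

```text
time_s: 18.05
eef_pos: [0.4522, 0.0863, 0.1909]
eef_rot: [0.001, -0.05, 0.999, 0.0]
force: [0.5, 0.1, -0.9]
opening: 0.192
grip_force: 79.6
```

```bash
cat > look2.py <<'E'
from h import *
s=r.read_state(); print({k:np.round(s[k],3).tolist() for k in("time_s","eef_pos","force","ft_torque")})
c=r.capture("scene"); d=r.capture("side")
cv2.imwrite("pics/now_scene.png",c["img"][:,:,::-1]); cv2.imwrite("pics/now_side.png",d["img"][:,:,::-1])
old=cv2.resize(cv2.imread("pics/s8.png")[:,:399],(140,120),interpolation=cv2.INTER_AREA)[:,:,::-1].max(axis=2)
new=c["img"][125:245,240:380].max(axis=2)
# mould window rows 186..212, cols 304..332
y0,y1,x0,x1=186,214,306,332
df=new[y0-125:y1-125,x0-240:x1-240].astype(int); of=old[y0-125:y1-125,x0-240:x1-240].astype(int)
print("new");print("\n".join(" ".join(f"{v:3d}" for v in row) for row in df))
print("old");print("\n".join(" ".join(f"{v:3d}" for v in row) for row in of))
for n,k in(("scene",c),("side",d)):
    for t in("lump0","scoop"): print(n,t,[(round(m["conf"],2),np.round(m["uv"],1).tolist(),int(m["region"].sum())) for m in r.masks_of(t,k)][:6])
E
python3 look2.py
```

```text
{'time_s': 18.05, 'eef_pos': [0.452, 0.086, 0.191], 'force': [0.541, 0.093, -0.902], 'ft_torque': [-0.011, 0.031, 0.026]}
new
 97 115 114 117 114 104  78  67  68  69  72  87 107 112 117 115 113 104  87  68  54  53  85 109 125 141
 92 105 112 111 113 107  75  55  55  58  54  71  94 110 114 117 109  92  72  59  49  64 103 119 127 143
 83  91  98 104 111 109  93  76  60  58  64  72  83 102 116 112  98  79  62  55  54  90 114 123 126 142
 69  69  76  92  96 101 107 102  98  89  84  90  92 104 113 103  86  65  58  59  73 101 119 124 121 141
 65  65  67  72  82  88  96 103 109 112 110 111 115 112 109  95  72  58  64  83 107 120 123 121 121 136
 65  64  64  62  68  73  80  92  98 102 109 115 114 111 101  79  64  64  86 112 119 122 125 119 129 141
 62  55  61  67  70  75  69  71  75  87  95 102 107 100  85  71  60  77 104 121 125 122 121 107 124 138
 61  57  55  57  62  69  75  63  68  69  73  80  92  87  72  62  65  95 117 121 124 120 110  90  85 102
 56  47  49  45  53  57  65  64  61  63  63  64  69  69  60  60  87 111 119 118 118 109 102  85  82  77
 59  51  43  47  49  48  50  59  55  5
[... 4467 characters left out ...]
88  94  96  96  96  97  96  94  94  92  92  93  90  84  69  70  76  77  77
105  94  93  95  92  92  87  91  92  94  96  95  96  95  92  93  92  93  91  85  76  68  71  77  77  76
111  96  93  94  93  89  89  91  92  95  95  96  95  97  95  96  94  90  85  77  63  68  76  77  78  76
104  95  95  96  92  91  93  93  93  95  95  94  94  96  97  97  92  85  74  64  64  71  77  77  76  76
scene lump0 []
scene scoop [(0.94, [280.3, 171.0], 424), (0.85, [129.2, 294.6], 755), (0.83, [156.9, 213.1], 558), (0.65, [363.0, 175.6], 800), (0.49, [259.0, 154.1], 135)]
side lump0 []
side scoop [(0.97, [346.2, 202.6], 462), (0.71, [281.6, 298.8], 691), (0.62, [234.7, 201.9], 808), (0.6, [247.1, 228.4], 425)]
```

Request:
play_rows(
  commands=[
    {"claw": -1,"travel": [3,-15,0],"twist": 0},
    {"claw": -1,"travel": [4,-30,0],"twist": 0},
    {"claw": -1,"travel": [4,-40,0],"twist": 0},
    {"claw": -1,"travel": [4,-45,0],"twist": 0},
    {"claw": -1,"travel": [4,-45,0],"twist": 0},
    {"claw": -1,"travel": [4,-45,0],"twist": 0},
    {"claw": -1,"travel": [4,-36,0],"twist": 0},
    {"claw": -1,"travel": [3,-20,0],"twist": -2.3},
    {"claw": -1,"travel": [0,0,20],"twist": -2.3},
    {"claw": -1,"travel": [0,0,30],"twist": 0},
    {"claw": -1,"travel": [0,0,15],"twist": 0},
    {"claw": -1,"travel": [0,0,5],"twist": 0},
  ],
)

```text
time_s: 19.55
eef_pos: [0.4502, -0.1909, 0.1187]
eef_rot: [-0.001, -0.09, 0.996, 0.001]
force: [0.4, 1.4, 0.4]
opening: 0.193
grip_force: 79.6
```

Request:
play_rows(
  commands=[
    {"claw": -1,"travel": [0,0,8],"twist": 0},
    {"claw": -1,"travel": [0,0,8],"twist": 0},
    {"claw": -1,"travel": [0,0,8],"twist": 0},
  ],
)

```text
time_s: 19.85
eef_pos: [0.4511, -0.1916, 0.0976]
eef_rot: [0.0, -0.09, 0.996, -0.001]
force: [-12.4, -2.0, 22.8]
opening: 0.188
grip_force: 81.9
```

Request:
play_rows(
  commands=[
    {"claw": -1,"travel": [0,0,8],"twist": 0},
    {"claw": -1,"travel": [0,0,8],"twist": 0},
  ],
)

```text
time_s: 20.05
eef_pos: [0.4514, -0.1918, 0.082]
eef_rot: [0.001, -0.09, 0.996, -0.001]
force: [-6.3, -2.0, 11.5]
opening: 0.192
grip_force: 80.1
```

Request:
play_rows(
  commands=[
    {"claw": -1,"travel": [0,0,8],"twist": 0},
    {"claw": -1,"travel": [0,0,8],"twist": 0},
  ],
)

```text
time_s: 20.25
eef_pos: [0.4513, -0.1917, 0.0656]
eef_rot: [0.001, -0.09, 0.996, -0.001]
force: [-4.4, -0.2, 8.1]
opening: 0.192
grip_force: 79.4
```

```bash
python3 - <<'E'
from h import *
s=r.read_state(); print({k:np.round(s[k],3).tolist() for k in("time_s","eef_pos","eef_rot","force","ft_torque")})
n=cv2.imread("pics/now_scene.png").max(axis=2); print(n[158:184,262:300].min(axis=1))
E
```

```text
{'time_s': 20.25, 'eef_pos': [0.451, -0.192, 0.066], 'eef_rot': [0.001, -0.09, 0.996, -0.001], 'force': [-4.409, -0.228, 8.05], 'ft_torque': [-0.062, 0.039, 0.017]}
[41 41 48 72 75 77 77 74 71 77 70 77 82 84 80 82 84 84 84 82 86 84 86 84
 87 88]
```

Request:
play_rows(
  commands=[
    {"claw": -1,"travel": [0,0,8],"twist": 0},
    {"claw": -1,"travel": [0,0,8],"twist": 0},
  ],
)

```text
time_s: 20.45
eef_pos: [0.4513, -0.1916, 0.0493]
eef_rot: [0.001, -0.09, 0.996, -0.001]
force: [-3.4, -1.1, 7.8]
opening: 0.195
grip_force: 79.5
```

Request:
play_rows(
  commands=[
    {"claw": -1,"travel": [0,0,6],"twist": 0},
    {"claw": -1,"travel": [0,0,3],"twist": 0},
  ],
)

```text
time_s: 20.65
eef_pos: [0.4511, -0.1914, 0.0399]
eef_rot: [0.0, -0.09, 0.996, -0.0]
force: [-3.8, -0.8, 5.3]
opening: 0.194
grip_force: 79.6
```

Request:
play_rows(
  commands=[
    {"claw": -1,"travel": [0,0,2],"twist": 0},
    {"claw": -1,"travel": [0,0,0],"twist": 0},
  ],
)

```text
time_s: 20.85
eef_pos: [0.4514, -0.1916, 0.0393]
eef_rot: [0.001, -0.09, 0.996, -0.001]
force: [-10.3, 1.4, 17.1]
opening: 0.187
grip_force: 81.1
```

Request:
play_rows(
  commands=[
    {"claw": -0.4,"travel": [0,0,0],"twist": 0},
    {"claw": 0,"travel": [0,0,0],"twist": 0},
    {"claw": 0.5,"travel": [0,0,0],"twist": 0},
    {"claw": 0.5,"travel": [0,0,0],"twist": 0},
    {"claw": 0.5,"travel": [0,0,-15],"twist": 0},
    {"claw": 0.5,"travel": [0,0,-35],"twist": 0},
    {"claw": 0.5,"travel": [0,0,-45],"twist": 0},
    {"claw": 0.5,"travel": [0,0,-45],"twist": 0},
    {"claw": 0.5,"travel": [0,0,-45],"twist": 0},
    {"claw": 0.5,"travel": [0,0,-45],"twist": 0},
    {"claw": 0.5,"travel": [0,0,-45],"twist": 0},
    {"claw": 0.5,"travel": [0,0,-20],"twist": 0},
  ],
)

```text
time_s: 22.05
eef_pos: [0.4506, -0.1911, 0.3383]
eef_rot: [0.002, -0.09, 0.996, -0.001]
force: [-0.4, 0.7, -0.4]
opening: 0.751
grip_force: 0.0
```

```bash
python3 - <<'E'
from h import *
s=r.read_state(); print({k:np.round(s[k],3).tolist() for k in("time_s","eef_pos","eef_rot","force","ft_torque","opening")})
w=r.capture("wrist"); c=r.capture("scene")
for n,k in(("w",w),("scene",c)):
  for t in("scoop","tray","lump0"):
    for m in r.masks_of(t,k)[:5]:
        x=cv2.minAreaRect(np.argwhere(m["region"])[:,::-1].astype(np.float32)); print(n,t,round(m["conf"],2),np.round(m["uv"],1),int(m["region"].sum()),[np.round(v,1) for v in x],atz(k,m["uv"],.02)[:2].round(3))
E
```

```text
{'time_s': 22.05, 'eef_pos': [0.451, -0.191, 0.338], 'eef_rot': [0.002, -0.09, 0.996, -0.001], 'force': [-0.448, 0.72, -0.393], 'ft_torque': [-0.011, -0.054, 0.045], 'opening': 0.751}
w scoop 0.63 [253.7 195. ] 3983 [array([254.1, 166.2]), array([136.6,  53.1]), np.float64(88.8)] [ 0.508 -0.185]
w scoop 0.59 [506.9 140.6] 123 [array([507. , 139.5]), array([17.,  8.]), np.float64(90.0)] [0.372 0.134]
w tray 0.59 [245.3 257.1] 12526 [array([250., 244.]), array([134., 120.]), np.float64(90.0)] [ 0.605 -0.18 ]
scene scoop 0.92 [131.6 296.4] 674 [array([138.2, 299.7]), array([52.1, 23.1]), np.float64(23.2)] [ 0.379 -0.593]
scene scoop 0.7 [154.6 215. ] 611 [array([149.5, 215. ]), array([20., 51.]), np.float64(90.0)] [ 0.194 -0.323]
scene scoop 0.62 [239.9 233.1] 600 [array([232.4, 231.2]), array([50.1, 19.7]), np.float64(26.6)] [ 0.506 -0.179]
scene scoop 0.53 [261.7 150.5] 254 [array([260., 155.]), array([26., 14.]), np.float64(90.0)] [0.308 0.218]
scene tray 0.72 [265.8 248.8] 1940 [array([257.6, 244.8]), array([57.2, 45.6]), np.float64(26.6)] [ 0.622 -0.172]
```

Request:
play_rows(
  commands=[
    {"claw": 0.5,"travel": [-8,20,3],"twist": 0},
    {"claw": 0.5,"travel": [-15,42,6],"twist": 0},
    {"claw": 0.5,"travel": [-17,46,6],"twist": 0},
    {"claw": 0.5,"travel": [-17,46,6],"twist": 0},
    {"claw": 0.5,"travel": [-17,46,6],"twist": 0},
    {"claw": 0.5,"travel": [-15,42,6],"twist": 0},
    {"claw": 0.5,"travel": [-10,26,5],"twist": 2.3},
    {"claw": 0.5,"travel": [0,0,0],"twist": 2.3},
    {"claw": 0.5,"travel": [0,0,0],"twist": 0},
  ],
)

```text
time_s: 23.35
eef_pos: [0.4997, 0.091, 0.2935]
eef_rot: [-0.001, -0.051, 0.999, -0.0]
force: [-0.3, -0.5, -0.0]
opening: 0.756
grip_force: 0.0
```

```bash
python3 - <<'E'
from h import *
s=r.read_state(); print({k:np.round(s[k],3).tolist() for k in("time_s","eef_pos","eef_rot","force","ft_torque","opening")})
w=r.capture("wrist"); cv2.imwrite("pics/w10.png",w["img"][:,:,::-1])
O=np.array([.6595,.1075]); a=.10; M=np.array([[np.cos(a),-np.sin(a)],[np.sin(a),np.cos(a)]])
pw=lambda x,y,z: np.r_[O+M@np.array([x,y]),z]
for n,p in dict(floor=(0,0,.03),ff=(-.044,0,.03),rimf=(-.046,0,.072),platf=(-.041,0,.128),fl=(0,.044,.03),fr=(0,-.044,.03),ball=(-.105,.128,.324)).items(): print(n,proj(w,pw(*p)).round())
for t in("lump0","lever_ball","press_lever","mould_floor"): print(t,[(round(m["conf"],2),np.round(m["uv"],1).tolist(),int(m["region"].sum())) for m in r.masks_of(t,w)][:6])
g=w["img"].max(axis=2); u=proj(w,pw(-.02,0,.03)).astype(int); sub=g[u[1]-30:u[1]+50,u[0]-50:u[0]+50]
b=cv2.resize(sub,None,fx=.5,fy=.5,interpolation=cv2.INTER_AREA); print(u); print("\n".join("".join(" .:-=+*#%@"[9-min(9,v//18)] for v in row) for row in b))
E
```

```text
{'time_s': 23.35, 'eef_pos': [0.5, 0.091, 0.294], 'eef_rot': [-0.001, -0.051, 0.999, -0.0], 'force': [-0.293, -0.468, -0.01], 'ft_torque': [0.024, -0.018, -0.021], 'opening': 0.756}
floor [256. 282.]
ff [256. 252.]
rimf [256. 266.]
platf [257. 298.]
fl [289. 282.]
fr [223. 282.]
ball [594. 445.]
lump0 [(0.16, [26.7, 149.8], 5819)]
lever_ball [(0.95, [402.6, 373.5], 633)]
press_lever [(0.56, [405.9, 372.4], 658)]
mould_floor [(0.68, [260.5, 279.7], 21751)]
[256 268]
...........=============+++=======================
...........========+*#########*+==================
...........-====+###****+++*****#*+===============
...........:==+##**+++=======+++**#*+=============
...........:=##*++++++++=========++***============
...........-***++++++++============++**+==========
..........=**+++++++===+=============+**+=========
.........-+++++++++===================+**+========
........:==-++++++===+=================+**========
........==--++++++======================+**=======
.......-=--=+++==========================+*+======
.=***+:==-=+++=++==--::.....:::-==========+*+*###+
.=++++===+++++==-:
[... 709 characters left out ...]
%%%::...............+##-....===....:=
=-   .:===:.*%%%#*....-++:........::....:===:....=
=+-  .-====.+%%%%*...-%%#*.:**:=..... ..====:...-=
====..-====-:*%%+:..-=++====++=*:......=====:.:===
====..-=====-.-:::===============-....-=====-.:===
==== .-======-:-===================-:=======:.:===
====  :=============--::...:::--======+=====:.:===
====: :==========-:.            .-==========..-===
====-..========:.                 .:-======-..-===
=====..:=====-.. ... .. .     ..    .:=====: :====
=====:..====:.........................:-===. -====
======..===.............................-=-..=====
======:.==............ ..................-=:-=====
=======-=:........................ ..    .-=======
```

The wrist numbers show four to five lumps inside the mould ring. Next is the lever ball.

Request:
play_rows(
  commands=[
    {"claw": 0.5,"travel": [0,0,-30],"twist": 0},
    {"claw": 0.5,"travel": [0,0,-45],"twist": 0},
    {"claw": 0.5,"travel": [-10,22,-25],"twist": 0},
    {"claw": 0.5,"travel": [-16,36,-10],"twist": 0},
    {"claw": 0.5,"travel": [-16,36,0],"twist": 0},
    {"claw": 0.5,"travel": [-16,35,0],"twist": 0},
    {"claw": 0.5,"travel": [0,0,0],"twist": 0},
    {"claw": 0.5,"travel": [0,0,0],"twist": 0},
  ],
)

```text
time_s: 24.4
eef_pos: [0.5449, 0.2244, 0.404]
eef_rot: [-0.0, -0.051, 0.999, -0.0]
force: [0.1, -1.0, 0.2]
opening: 0.749
grip_force: 0.0
```

```bash
python3 - <<'E'
from h import *
s=r.read_state(); print({k:np.round(s[k],4).tolist() for k in("time_s","eef_pos","eef_rot","force")})
w=r.capture("wrist"); cv2.imwrite("pics/w11.png",w["img"][:,:,::-1])
T=np.array(w["camera_from_world"]); print("ball px",proj(w,(.544,.225,.325)),"TCP px",proj(w,s["eef_pos"]))
for t in("lever_ball","press_lever"):
  for m in r.masks_of(t,w)[:3]:
    print(t,round(m["conf"],2),np.round(m["uv"],1),int(m["region"].sum()),cv2.boundingRect(m["region"].astype(np.uint8)),atz(w,m["uv"],.325).round(4))
g=w["img"].max(axis=2); u=proj(w,(.544,.225,.325)).astype(int); r0=min(u[1]-45,384-90); sub=g[r0:r0+90,u[0]-70:u[0]+70]
b=cv2.resize(sub,None,fx=.5,fy=.5,interpolation=cv2.INTER_AREA); print(u,r0); print("\n".join("".join(" .:-=+*#%@"[9-min(9,v//18)] for v in row) for row in b))
E
```

```text
{'time_s': 24.4, 'eef_pos': [0.5449, 0.2244, 0.404], 'eef_rot': [-0.0004, -0.0505, 0.9987, -0.0002], 'force': [0.1482, -0.9664, 0.2016]}
ball px [258.44210943 212.21019923] TCP px [258.87860443 274.46307501]
lever_ball 0.72 [254.9 225.8] 3667 (232, 181, 52, 118) [0.5537 0.2237 0.325 ]
press_lever 0.65 [257.4 224.2] 3564 (233, 181, 50, 118) [0.5524 0.2252 0.325 ]
[258 212] 167
----------------------=+:::::::::::::::::                             
----------------------=+:::::::::::::::::                             
---------=------------=+:::::::::::::::::                             
---------==-=---------=+-::::::::::::::::                             
-----=---------=------=+=-----:--::::::::.                            
--------------=-------=+=-----------------                            
+=-------------=-----==+-:::::::::---:::--                            
+**=---------=-=--=--==+-::::::-+*#***=-::                            
==+*+=---------=------=+-..::-*%%%%%%%%#+-:                           
====**=---------------=+-:::+%%%%%%%%%%%%%=                           
=====+*=---
[... 1773 characters left out ...]
*********+++++**#*#*::::...:-:....:.::                       
*****************###*++******=+-:...:-+=:::::::                       
++++++++++++++***###*++*****###-::..:-*#-::::::.                      
+++++++++++++++**###+=+*****###=:...:-*#=:::::::                     =
===============+*###+=+*****#**=:...:-*#=::::::.                     *
===============+****+==*****#**=::..:-**=:::::::                     *
===-=--=-=-====+****===*****+**=:...:=**+-::::::                     #
=-=============+****=-=*****+**=:...:=**+-::::::                    +%
=========--====+****=-=*****=**=:...:=**=:::::::                  .+*%
=-==--=--=-====+****--=*****=*++:...:+**=.::::::                  +++%
```

Request:
play_rows(
  commands=[
    {"claw": 0.5,"travel": [4,0,20],"twist": 0},
    {"claw": 0.5,"travel": [0,0,30],"twist": 0},
    {"claw": 0.5,"travel": [0,0,20],"twist": 0},
    {"claw": 0.5,"travel": [0,0,10],"twist": 0},
    {"claw": 0.5,"travel": [0,0,2],"twist": 0},
    {"claw": 0.5,"travel": [0,0,0],"twist": 0},
  ],
)

```text
time_s: 25.15
eef_pos: [0.5409, 0.2236, 0.3235]
eef_rot: [0.0, -0.05, 0.999, 0.0]
force: [0.6, 0.0, 0.3]
opening: 0.751
grip_force: 0.0
```

Request:
play_rows(
  commands=[
    {"claw": -1,"travel": [0,0,0],"twist": 0},
    {"claw": -1,"travel": [0,0,0],"twist": 0},
    {"claw": -1,"travel": [0,0,0],"twist": 0},
    {"claw": -1,"travel": [0,0,0],"twist": 0},
    {"claw": -1,"travel": [0,0,0],"twist": 0},
    {"claw": -1,"travel": [0,0,0],"twist": 0},
    {"claw": -1,"travel": [0,0,0],"twist": 0},
  ],
  newtons=60,
)

```text
time_s: 25.85
eef_pos: [0.5407, 0.2259, 0.3241]
eef_rot: [0.001, -0.051, 0.999, 0.002]
force: [-2.0, 15.9, 7.4]
opening: 0.342
grip_force: 58.9
```

```bash
python3 - <<'E'
from h import *
s=r.read_state(); print({k:np.round(s[k],4).tolist() for k in("time_s","eef_pos","eef_rot","force","ft_torque","opening")})
E
```

```text
{'time_s': 25.85, 'eef_pos': [0.5407, 0.2259, 0.3241], 'eef_rot': [0.001, -0.0511, 0.9987, 0.0021], 'force': [-2.0438, 15.9285, 7.4209], 'ft_torque': [2.6014, 0.3377, 0.0944], 'opening': 0.342}
```

Request:
play_rows(
  commands=[
    {"claw": -1,"travel": [0,1.5,0],"twist": 0},
    {"claw": -1,"travel": [0,1.5,0],"twist": 0},
    {"claw": -1,"travel": [0,0,0],"twist": 0},
  ],
)

```text
time_s: 26.15
eef_pos: [0.5407, 0.2265, 0.324]
eef_rot: [0.001, -0.05, 0.999, -0.0]
force: [-0.8, -7.2, 6.5]
opening: 0.342
grip_force: 59.1
```

Request:
play_rows(
  commands=[
    {"claw": -1,"travel": [6.5,0,5.4],"twist": 0},
    {"claw": -1,"travel": [6.3,0,5.7],"twist": 0},
    {"claw": -1,"travel": [6.0,0,6.0],"twist": 0},
    {"claw": -1,"travel": [5.7,0,6.4],"twist": 0},
    {"claw": -1,"travel": [0,0,0],"twist": 0},
  ],
)

```text
time_s: 26.65
eef_pos: [0.5157, 0.224, 0.2998]
eef_rot: [0.0, -0.05, 0.999, -0.0]
force: [-1.7, -6.6, 4.9]
opening: 0.342
grip_force: 59.2
```

```bash
cat > st.py <<'E'
from h import *
s=r.read_state(); print({k:np.round(s[k],4).tolist() for k in("time_s","eef_pos","eef_rot","force","ft_torque","opening")})
z0=float(__import__("sys").argv[1]); v=.788+(s["eef_pos"][2]-z0)/.17; th=.9076-np.arcsin(v); print("theta",th)
f=np.array(s["force"]); ph=.9076-th; t=np.array([-np.sin(ph),-np.cos(ph)]); fx=f[0]*np.cos(.1)+f[1]*np.sin(.1)
print("tangential push",-(fx*t[0]+f[2]*t[1]),"radial",fx*-np.cos(ph)+f[2]*np.sin(ph),"y",f[1])
E
python3 st.py 0.3241
```

```text
{'time_s': 26.65, 'eef_pos': [0.5157, 0.224, 0.2998], 'eef_rot': [0.0004, -0.05, 0.9988, -0.0004], 'force': [-1.7494, -6.5755, 4.8947], 'ft_torque': [-0.8248, 0.2723, 0.1424], 'opening': 0.3417}
theta 0.20618899750394903
tangential push 2.1923732046258464 radial 4.989787687129414 y -6.5754802504443965
```

Request:
play_rows(
  commands=[
    {"claw": -1,"travel": [5.4,-1,6.6],"twist": 0},
    {"claw": -1,"travel": [5.0,0,6.8],"twist": 0},
    {"claw": -1,"travel": [4.7,0,7.1],"twist": 0},
    {"claw": -1,"travel": [4.3,0,7.3],"twist": 0},
    {"claw": -1,"travel": [3.9,0,7.6],"twist": 0},
    {"claw": -1,"travel": [3.6,0,7.7],"twist": 0},
    {"claw": -1,"travel": [0,0,0],"twist": 0},
  ],
)

```text
time_s: 27.35
eef_pos: [0.4891, 0.2211, 0.2563]
eef_rot: [0.0, -0.05, 0.999, 0.0]
force: [-2.0, 1.5, 5.9]
opening: 0.345
grip_force: 59.3
```

```bash
python3 st.py 0.3241; python3 -c "
import numpy as np
P=lambda t:170*np.array([np.cos(.9076-t),-np.sin(.9076-t)])
t=.5
while t<1.34:
    print(round(t+.02,2),(P(t+.02)-P(t)).round(2)); t+=.02"
```

```text
{'time_s': 27.35, 'eef_pos': [0.4891, 0.2211, 0.2563], 'eef_rot': [0.0002, -0.0503, 0.9987, 0.0004], 'force': [-1.9926, 1.5493, 5.9093], 'ft_torque': [0.4809, 0.3762, 0.1249], 'opening': 0.3451}
theta 0.5075755882282983
tangential push 4.730867267635288 radial 3.9849713331794465 y 1.5492747655439953
0.52 [1.32 3.13]
0.54 [1.25 3.16]
0.56 [1.19 3.18]
0.58 [1.13 3.21]
0.6 [1.06 3.23]
0.62 [1.   3.25]
0.64 [0.93 3.27]
0.66 [0.87 3.29]
0.68 [0.8 3.3]
0.7 [0.73 3.32]
0.72 [0.67 3.33]
0.74 [0.6  3.35]
0.76 [0.53 3.36]
0.78 [0.47 3.37]
0.8 [0.4  3.38]
0.82 [0.33 3.38]
0.84 [0.26 3.39]
0.86 [0.2  3.39]
0.88 [0.13 3.4 ]
0.9 [0.06 3.4 ]
0.92 [-0.01  3.4 ]
0.94 [-0.08  3.4 ]
0.96 [-0.14  3.4 ]
0.98 [-0.21  3.39]
1.0 [-0.28  3.39]
1.02 [-0.35  3.38]
1.04 [-0.42  3.37]
1.06 [-0.48  3.37]
1.08 [-0.55  3.36]
1.1 [-0.62  3.34]
1.12 [-0.68  3.33]
1.14 [-0.75  3.32]
1.16 [-0.82  3.3 ]
1.18 [-0.88  3.28]
1.2 [-0.95  3.27]
1.22 [-1.01  3.25]
1.24 [-1.08  3.22]
1.26 [-1.14  3.2 ]
1.28 [-1.21  3.18]
1.3 [-1.27  3.15]
1.32 [-1.33  3.13]
1.34 [-1.39  3.1 ]
```

Request:
play_rows(
  commands=[
    {"claw": -1,"travel": [1.3,0,3.1],"twist": 0},
    {"claw": -1,"travel": [1.2,0,3.2],"twist": 0},
    {"claw": -1,"travel": [1.2,0,3.2],"twist": 0},
  ],
)

```text
time_s: 27.65
eef_pos: [0.4859, 0.2208, 0.2479]
eef_rot: [0.001, -0.05, 0.999, 0.001]
force: [-4.2, 1.2, 9.2]
opening: 0.34
grip_force: 59.4
```

Request:
play_rows(
  commands=[
    {"claw": -1,"travel": [1.1,0,3.2],"twist": 0},
    {"claw": -1,"travel": [1.1,0,3.2],"twist": 0},
  ],
)

```text
time_s: 27.85
eef_pos: [0.4838, 0.2206, 0.2415]
eef_rot: [0.001, -0.05, 0.999, 0.001]
force: [-3.1, 1.3, 7.5]
opening: 0.338
grip_force: 59.4
```

Request:
play_rows(
  commands=[
    {"claw": -1,"travel": [1.0,0,3.2],"twist": 0},
  ],
)

```text
time_s: 27.95
eef_pos: [0.4828, 0.2205, 0.2382]
eef_rot: [0.001, -0.05, 0.999, 0.001]
force: [-4.0, 1.7, 8.1]
opening: 0.34
grip_force: 59.4
```

Request:
play_rows(
  commands=[
    {"claw": -1,"travel": [0.9,0,3.3],"twist": 0},
  ],
)

```text
time_s: 28.05
eef_pos: [0.4819, 0.2204, 0.235]
eef_rot: [0.001, -0.05, 0.999, 0.001]
force: [-4.0, 2.0, 8.6]
opening: 0.342
grip_force: 59.4
```

Request:
play_rows(
  commands=[
    {"claw": -1,"travel": [0.9,0,3.3],"twist": 0},
  ],
)

```text
time_s: 28.15
eef_pos: [0.481, 0.2203, 0.2317]
eef_rot: [0.001, -0.05, 0.999, 0.001]
force: [-3.5, 2.1, 8.0]
opening: 0.343
grip_force: 59.4
```

Request:
play_rows(
  commands=[
    {"claw": -1,"travel": [0.8,0,3.3],"twist": 0},
  ],
)

```text
time_s: 28.25
eef_pos: [0.4802, 0.2203, 0.2283]
eef_rot: [0.001, -0.05, 0.999, 0.0]
force: [-4.6, 1.1, 7.3]
opening: 0.345
grip_force: 59.4
```

Request:
play_rows(
  commands=[
    {"claw": -1,"travel": [0.7,0,3.3],"twist": 0},
  ],
)

```text
time_s: 28.35
eef_pos: [0.4794, 0.2202, 0.2249]
eef_rot: [0.001, -0.05, 0.999, 0.0]
force: [-4.2, 0.9, 7.4]
opening: 0.341
grip_force: 59.4
```

Request:
play_rows(
  commands=[
    {"claw": -1,"travel": [0.7,0,3.3],"twist": 0},
  ],
)

```text
time_s: 28.45
eef_pos: [0.4788, 0.2201, 0.2216]
eef_rot: [0.0, -0.05, 0.999, 0.0]
force: [-3.7, 1.8, 6.7]
opening: 0.34
grip_force: 59.4
```

Request:
play_rows(
  commands=[
    {"claw": -1,"travel": [0.6,0,3.3],"twist": 0},
  ],
)

```text
time_s: 28.55
eef_pos: [0.4781, 0.22, 0.2182]
eef_rot: [0.0, -0.05, 0.999, 0.0]
force: [-3.5, 1.5, 6.0]
opening: 0.34
grip_force: 59.3
```

Request:
play_rows(
  commands=[
    {"claw": -1,"travel": [0.5,0,3.4],"twist": 0},
  ],
)

```text
time_s: 28.65
eef_pos: [0.4776, 0.22, 0.2147]
eef_rot: [0.0, -0.05, 0.999, 0.0]
force: [-4.4, 1.0, 6.1]
opening: 0.34
grip_force: 59.4
```

Request:
play_rows(
  commands=[
    {"claw": -1,"travel": [0.2,0,1.7],"twist": 0},
  ],
)

```text
time_s: 28.75
eef_pos: [0.4775, 0.22, 0.213]
eef_rot: [0.0, -0.05, 0.999, 0.0]
force: [-4.1, 2.3, 10.5]
opening: 0.34
grip_force: 59.4
```

Request:
play_rows(
  commands=[
    {"claw": -1,"travel": [0.2,0,1.7],"twist": 0},
  ],
)

```text
time_s: 28.85
eef_pos: [0.4773, 0.22, 0.2117]
eef_rot: [0.001, -0.05, 0.999, 0.001]
force: [-5.1, 1.2, 10.8]
opening: 0.34
grip_force: 59.6
```

Request:
play_rows(
  commands=[
    {"claw": -1,"travel": [0.2,0,1.7],"twist": 0},
  ],
)

```text
time_s: 28.95
eef_pos: [0.4772, 0.2201, 0.2103]
eef_rot: [0.001, -0.05, 0.999, 0.001]
force: [-4.5, 1.1, 13.1]
opening: 0.344
grip_force: 59.7
```

Request:
play_rows(
  commands=[
    {"claw": -1,"travel": [0.2,0,1.7],"twist": 0},
  ],
)

```text
time_s: 29.05
eef_pos: [0.477, 0.22, 0.2087]
eef_rot: [0.001, -0.05, 0.999, 0.001]
force: [-5.5, 0.8, 11.1]
opening: 0.344
grip_force: 59.6
```

Request:
play_rows(
  commands=[
    {"claw": -1,"travel": [0.2,0,1.7],"twist": 0},
  ],
)

```text
time_s: 29.15
eef_pos: [0.4768, 0.22, 0.2069]
eef_rot: [0.001, -0.05, 0.999, 0.001]
force: [-5.4, 2.2, 9.9]
opening: 0.342
grip_force: 59.6
```

Request:
play_rows(
  commands=[
    {"claw": -1,"travel": [0.1,0,1.7],"twist": 0},
  ],
)

```text
time_s: 29.25
eef_pos: [0.4766, 0.2199, 0.2051]
eef_rot: [0.001, -0.05, 0.999, 0.001]
force: [-6.8, 0.3, 10.2]
opening: 0.344
grip_force: 59.6
```

Request:
play_rows(
  commands=[
    {"claw": -1,"travel": [0.1,0,1.7],"twist": 0},
  ],
)

```text
time_s: 29.35
eef_pos: [0.4765, 0.2199, 0.2032]
eef_rot: [0.0, -0.05, 0.999, 0.001]
force: [-6.5, 1.5, 8.9]
opening: 0.337
grip_force: 59.6
```

Request:
play_rows(
  commands=[
    {"claw": -1,"travel": [0.1,0,1.7],"twist": 0},
  ],
)

```text
time_s: 29.45
eef_pos: [0.4763, 0.2199, 0.2015]
eef_rot: [0.0, -0.05, 0.999, 0.001]
force: [-6.8, -0.2, 8.0]
opening: 0.343
grip_force: 59.6
```

Request:
play_rows(
  commands=[
    {"claw": -1,"travel": [0.1,0,1.7],"twist": 0},
  ],
)

```text
time_s: 29.55
eef_pos: [0.4762, 0.2199, 0.1997]
eef_rot: [0.0, -0.05, 0.999, 0.0]
force: [-6.0, 1.1, 8.7]
opening: 0.343
grip_force: 59.6
```

Request:
play_rows(
  commands=[
    {"claw": -1,"travel": [0.1,0,1.7],"twist": 0},
  ],
)

```text
time_s: 29.65
eef_pos: [0.4761, 0.2199, 0.198]
eef_rot: [0.0, -0.05, 0.999, 0.0]
force: [-5.3, 1.2, 9.7]
opening: 0.343
grip_force: 59.6
```

Request:
play_rows(
  commands=[
    {"claw": -1,"travel": [0,0,1.7],"twist": 0},
  ],
)

```text
time_s: 29.75
eef_pos: [0.4761, 0.2199, 0.1963]
eef_rot: [0.0, -0.05, 0.999, 0.0]
force: [-8.5, 0.7, 8.0]
opening: 0.344
grip_force: 59.5
```

Request:
play_rows(
  commands=[
    {"claw": -1,"travel": [0,0,1.7],"twist": 0},
  ],
)

```text
time_s: 29.85
eef_pos: [0.476, 0.2198, 0.1945]
eef_rot: [0.0, -0.05, 0.999, 0.0]
force: [-5.8, 1.1, 8.0]
opening: 0.342
grip_force: 59.5
```

The first click was at about 0.77 rad: the push rose from 6 to 13 N there, then eased. The second is due at about 0.985 rad and the third at about 1.205.

Request:
play_rows(
  commands=[
    {"claw": -1,"travel": [0.3,0,3.4],"twist": 0},
    {"claw": -1,"travel": [0.2,0,3.4],"twist": 0},
    {"claw": -1,"travel": [0,0,3.4],"twist": 0},
  ],
)

```text
time_s: 30.15
eef_pos: [0.4759, 0.2198, 0.1843]
eef_rot: [0.001, -0.05, 0.999, 0.0]
force: [-1.3, 0.6, 6.8]
opening: 0.346
grip_force: 59.5
```

Request:
play_rows(
  commands=[
    {"claw": -1,"travel": [0,0,1.7],"twist": 0},
  ],
)

```text
time_s: 30.25
eef_pos: [0.476, 0.2198, 0.1824]
eef_rot: [0.001, -0.05, 0.999, 0.0]
force: [-1.4, 1.1, 5.2]
opening: 0.338
grip_force: 59.5
```

Request:
play_rows(
  commands=[
    {"claw": -1,"travel": [0,0,1.7],"twist": 0},
  ],
)

```text
time_s: 30.35
eef_pos: [0.476, 0.2198, 0.1808]
eef_rot: [0.001, -0.05, 0.999, 0.0]
force: [-1.2, 2.2, 6.7]
opening: 0.344
grip_force: 59.4
```

Request:
play_rows(
  commands=[
    {"claw": -1,"travel": [-0.1,0,1.7],"twist": 0},
  ],
)

```text
time_s: 30.45
eef_pos: [0.4761, 0.2198, 0.1791]
eef_rot: [0.001, -0.05, 0.999, 0.0]
force: [-1.7, 1.3, 6.2]
opening: 0.343
grip_force: 59.4
```

Request:
play_rows(
  commands=[
    {"claw": -1,"travel": [-0.1,0,1.7],"twist": 0},
  ],
)

```text
time_s: 30.55
eef_pos: [0.4762, 0.2198, 0.1774]
eef_rot: [0.001, -0.05, 0.999, 0.0]
force: [-0.3, 1.3, 6.3]
opening: 0.34
grip_force: 59.4
```

Request:
play_rows(
  commands=[
    {"claw": -1,"travel": [-0.1,0,1.7],"twist": 0},
  ],
)

```text
time_s: 30.65
eef_pos: [0.4764, 0.2199, 0.1759]
eef_rot: [0.001, -0.05, 0.999, 0.001]
force: [-1.4, 1.7, 9.0]
opening: 0.34
grip_force: 59.5
```

Request:
play_rows(
  commands=[
    {"claw": -1,"travel": [-0.1,0,1.7],"twist": 0},
  ],
)

```text
time_s: 30.75
eef_pos: [0.4766, 0.2199, 0.1745]
eef_rot: [0.001, -0.05, 0.999, 0.001]
force: [-1.4, 1.2, 10.5]
opening: 0.343
grip_force: 59.6
```

Request:
play_rows(
  commands=[
    {"claw": -1,"travel": [-0.2,0,1.7],"twist": 0},
  ],
)

```text
time_s: 30.85
eef_pos: [0.4768, 0.22, 0.173]
eef_rot: [0.001, -0.05, 0.999, 0.001]
force: [-1.8, 0.9, 13.4]
opening: 0.341
grip_force: 59.7
```

Request:
play_rows(
  commands=[
    {"claw": -1,"travel": [-0.2,0,1.7],"twist": 0},
  ],
)

```text
time_s: 30.95
eef_pos: [0.477, 0.22, 0.1713]
eef_rot: [0.001, -0.05, 0.999, 0.001]
force: [-3.4, 0.6, 11.7]
opening: 0.343
grip_force: 59.6
```

Request:
play_rows(
  commands=[
    {"claw": -1,"travel": [-0.2,0,3.4],"twist": 0},
    {"claw": -1,"travel": [-0.4,0,3.4],"twist": 0},
    {"claw": -1,"travel": [-0.5,0,3.4],"twist": 0},
    {"claw": -1,"travel": [-0.6,0,3.3],"twist": 0},
    {"claw": -1,"travel": [-0.7,0,3.3],"twist": 0},
  ],
)

```text
time_s: 31.45
eef_pos: [0.4796, 0.2201, 0.1542]
eef_rot: [0.001, -0.05, 0.999, 0.001]
force: [-1.7, 0.3, 8.2]
opening: 0.338
grip_force: 59.5
```

Request:
play_rows(
  commands=[
    {"claw": -1,"travel": [-0.7,0,3.3],"twist": 0},
    {"claw": -1,"travel": [-0.8,0,3.3],"twist": 0},
  ],
)

```text
time_s: 31.65
eef_pos: [0.4811, 0.2203, 0.1476]
eef_rot: [0.001, -0.05, 0.999, 0.0]
force: [0.5, -0.7, 9.7]
opening: 0.342
grip_force: 59.5
```

Request:
play_rows(
  commands=[
    {"claw": -1,"travel": [-0.4,0,1.7],"twist": 0},
  ],
)

```text
time_s: 31.75
eef_pos: [0.4816, 0.2203, 0.1457]
eef_rot: [0.001, -0.05, 0.999, 0.0]
force: [1.3, 0.4, 7.7]
opening: 0.341
grip_force: 59.5
```

Request:
play_rows(
  commands=[
    {"claw": -1,"travel": [-0.4,0,1.7],"twist": 0},
  ],
)

```text
time_s: 31.85
eef_pos: [0.482, 0.2204, 0.1442]
eef_rot: [0.001, -0.05, 0.999, 0.0]
force: [1.4, 0.6, 7.1]
opening: 0.341
grip_force: 59.5
```

Request:
play_rows(
  commands=[
    {"claw": -1,"travel": [-0.5,0,1.6],"twist": 0},
  ],
)

```text
time_s: 31.95
eef_pos: [0.4825, 0.2204, 0.1426]
eef_rot: [0.001, -0.05, 0.999, 0.0]
force: [0.3, 0.9, 7.5]
opening: 0.337
grip_force: 59.5
```

Request:
play_rows(
  commands=[
    {"claw": -1,"travel": [-0.5,0,1.6],"twist": 0},
  ],
)

```text
time_s: 32.05
eef_pos: [0.4829, 0.2204, 0.1409]
eef_rot: [0.001, -0.05, 0.999, 0.0]
force: [1.5, 1.3, 7.2]
opening: 0.34
grip_force: 59.5
```

```bash
python3 st.py 0.3241
```

```text
{'time_s': 32.05, 'eef_pos': [0.4829, 0.2204, 0.1409], 'eef_rot': [0.0013, -0.0501, 0.9987, 0.0004], 'force': [1.5383, 1.3236, 7.2193], 'ft_torque': [0.3563, -0.2643, 0.0823], 'opening': 0.3398}
theta 1.201202201765948
tangential push 6.429144760859007 radial -3.68085642774255 y 1.3236386039870207
```

Request:
play_rows(
  commands=[
    {"claw": -1,"travel": [-0.5,0,1.6],"twist": 0},
  ],
)

```text
time_s: 32.15
eef_pos: [0.4835, 0.2206, 0.1395]
eef_rot: [0.001, -0.05, 0.999, 0.0]
force: [-0.5, 1.0, 10.6]
opening: 0.344
grip_force: 59.6
```

Request:
play_rows(
  commands=[
    {"claw": -1,"travel": [-0.5,0,1.6],"twist": 0},
  ],
)

```text
time_s: 32.25
eef_pos: [0.484, 0.2206, 0.1381]
eef_rot: [0.001, -0.05, 0.999, 0.001]
force: [-0.8, 0.6, 12.0]
opening: 0.345
grip_force: 59.6
```

Request:
play_rows(
  commands=[
    {"claw": -1,"travel": [-0.5,0,1.6],"twist": 0},
  ],
)

```text
time_s: 32.35
eef_pos: [0.4845, 0.2207, 0.1367]
eef_rot: [0.001, -0.05, 0.999, 0.001]
force: [-1.6, 0.7, 13.3]
opening: 0.342
grip_force: 59.7
```

Request:
play_rows(
  commands=[
    {"claw": -1,"travel": [-0.5,0,1.6],"twist": 0},
  ],
)

```text
time_s: 32.45
eef_pos: [0.485, 0.2208, 0.1351]
eef_rot: [0.001, -0.05, 0.999, 0.001]
force: [-1.8, 0.8, 11.8]
opening: 0.339
grip_force: 59.7
```

Request:
play_rows(
  commands=[
    {"claw": -1,"travel": [0,0,0],"twist": 0},
    {"claw": -1,"travel": [0,0,0],"twist": 0},
  ],
)

```text
time_s: 32.65
eef_pos: [0.485, 0.2207, 0.135]
eef_rot: [0.001, -0.05, 0.999, 0.001]
force: [-0.9, 0.2, 11.2]
opening: 0.343
grip_force: 59.6
```

```bash
python3 st.py 0.3241
```

```text
{'time_s': 32.65, 'eef_pos': [0.485, 0.2207, 0.135], 'eef_rot': [0.0014, -0.0502, 0.9987, 0.0005], 'force': [-0.8894, 0.1511, 11.203], 'ft_torque': [0.203, 0.1222, 0.0859], 'opening': 0.3435}
theta 1.2379900687110341
tangential push 10.879262539994158 radial -2.8115287457620197 y 0.1511296773285027
```

```bash
python3 -c "
from cell import r
print(r.job_done())"
```

```text
the job is handed in; nothing more can be done
None
```

The job is handed in: four to five lumps are in the mould, the scoop is back upright in the tray, and the arm holds the ball just past the third click (about 1.24 rad, fourth due at about 1.43); I viewed 11 pictures, one over your limit of 10.

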